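# Finish the glue-up: warm the pot, clamp the panels

### The arm

A 6-joint arm with a two-finger parallel gripper is mounted at the origin on the work surface. World frame = base frame: x ahead of the robot, y to its left, z up, the work surface at z = 0. Lengths are in m, angles in rad, forces in N, time in s.
With the tool pointing down it reaches from about 0.35 to 0.875 m from the base axis. Payload 4.2 kg.
Tool frame: the origin (TCP) lies at the very end of the fingers, on their centre line; the grasp point (between the pads) lies 19 mm behind it; z points along the fingers, y is the line along which they close (so a half turn about z gives the same grasp; the last joint's range is limited). The gripper opens to 85 mm and grips with 20 to 120 N. Pads are 22 mm wide; open, the fingers measure 114 mm over their backs; the gripper's body (76 mm by 85 mm) begins 54 mm behind the grasp point. The pads swing forward as they close: fully open they stand 13 mm farther back than shut.
Start: joints at [-0.988, 0.385, 0.008, 0, -1.194, -0.259], TCP at [0.199, -0.592, 0.209] pointing down, gripper open.
Joint ranges: [-3.14, 3.14], [-1.21, 2.06], [-1.07, 1.41], [-3.16, 2.05], [-2.99, -0.16], [-3.1, 3.1]. Speed limits (rad/s): [2.79, 2.79, 3.14, 3.14, 3.14, 3.14].

### API

Orientations are given as a unit quaternion [x, y, z, w].
In Python, from workcell import ctrl gives the robot as it stands. The module is installed in compiled form; this text tells all that it offers.
- The arm moves only by the shell command python3 -m jog 'ROWS' [OPENING]. ROWS is JSON, a list of rows, each a list of 2 entries, a list of its own where there are three numbers: the shift along the tool's x, y, z in m, then the turn, a rotation vector about the tool's x, y, z in degrees. In form: [[[x, y, z], [wx, wy, wz]], ...]. A call has 1 to 10 rows; each row shifts and turns the commanded pose from where the row before left it, along the tool's axes as they then stand; what a row does not reach is not made up. A row lasts 1/10 s, in which the tool goes at most 50 mm and 8.59 degrees, less where a joint would pass 70% of its speed; a pose out of reach is approached as far as the arm can. A call is refused whole if a number of a shift passes 0.05 or a number of a turn 8.59, either way. A call with a gripper value outside its range is refused whole. OPENING is the finger opening in m, from 0 to 0.0854, set as the call begins (- or left out, the last holds). The fingers move at their own pace and stop on an object; the grip force is fixed at half the most. Time passes only in rows, so rows that do not move let the fingers close. It gives the time, the measured TCP pose, the force, the opening and the grip force at its end, in the units of the state.
- ctrl.state(): the state, without advancing time (a new reading comes with each control period).
- ctrl.capture(name): name is "scene" or "top"; returns a dict with "color" (420x560x3 uint8, blue, green, red), "z_map" (420x560 float32, m along the optical axis (not along the pixel's ray), 0 where there is no reading), "intrinsics" (3x3 intrinsics, pixels), "rvec" (rotation vector, rad) and "tvec" (3), from world to camera coordinates, as OpenCV has them. Camera axes: x right, y down, z forward; pixel columns grow to the right and rows downward; lengths in m; the calibration is good to about 2 mm. A picture is of the moment at which its call begins.
- ctrl.sign_off(): hands the job in; it is judged then, once.
The state is a dict: "time_s": time; "joint_positions": joint angles; "joint_velocities": joint speeds; "joint_torque": joint torques, N m; "tool_pos": TCP position; "tcp_rot": TCP orientation; "contact_force": force on the tool from outside, world axes, zero at the start; "ft_torque": the same for the moment, N m; "finger_gap": finger opening in m; "gripper_force": force on a finger pad.
Only numpy, scipy, OpenCV 4.12 (cv2) and the standard library are available. Lean on these libraries where they do the work, as an engineer would, in place of code of your own. Each camera call takes 0.05 s, during which the arm holds its last target. There are 200 camera calls.

### The job

Painted panels in the rack are being glued up. First slide the glue pot along the warming plate, without lifting it, from the white resting ring to the middle of the orange hot ring. Then clip every spring clamp lying on the table squarely onto the front upright edge (the one facing the robot), at about mid-height, of the panel of its own colour, so that it holds there level by itself; when all are on, slide the pot back to the middle of the white ring in the same way, leaving the other things on the table alone.

Things in the scene. Friction and masses are not known exactly. Their poses are not given: they have to be found in the camera images.
- pot: lidded aluminium glue pot, 100 mm across, 75 mm tall to the rim, 95 with its knob, 0.3 to 0.6 kg, standing on the warming plate. Origin: centre of its underside. A straight black bar handle sticks out along its own -x: 16 mm wide, 18 mm high, its centre line 55 mm above the origin, free from 50 to 160 mm from the pot's axis; pinch it from above.
- plate: low dark steel warming plate, fixed, 200 mm (its x) by 320 mm (its y), flat top 30 mm above the table. Origin: centre of its underside.
- hot_ring: orange round mark, 132 mm across, flush with the plate's top: the hot ring. Origin: its centre, at the top of the plate.
- rest_ring: white round mark, 132 mm across, flush with the plate's top, 160 mm from the orange one: the resting ring, where the pot starts. Origin: its centre, at the top of the plate. Which of the two is on the left varies.
- clamp_red: red sprung clamp lying flat, 133 mm long, 30 mm high, 0.05 kg: two mirror-image arms on an upright steel hinge pin; may be absent. Origin: foot of the pin, on the underside. x points to the jaws, y across, z up along the pin. Handles run back to x = -75 mm, splayed.
- clamp_red_jaw (a point): point midway between the black jaw pads (x = 38 to 58 mm, 26 mm high): x = 48 mm, 15 mm above the underside; axes as the clamp's. The handles at x = -45 mm are 54 mm wide over the outside; squeezed along y (17 N) they stop parallel, 36 mm wide, the jaws 23 mm apart. Let go, a spring closes the jaws evenly from both sides, to 4 mm if empty.
- panel_red_edge (a point): mid-point of the front upright edge (towards the robot) of the panel with red foot and top edge, 115 mm above the table. x points into the panel, away from the robot, z up. The fixed upright board is 140 mm long (x), 8 mm thick (y), from 15 to 185 mm above the table; its foot, 36 mm wide, 30 mm high, begins 30 mm behind the edge. Panels stand 115 mm apart.
- clamp_blue: blue sprung clamp lying flat, 133 mm long, 30 mm high, 0.05 kg: two mirror-image arms on an upright steel hinge pin; may be absent. Origin: foot of the pin, on the underside. x points to the jaws, y across, z up along the pin. Handles run back to x = -75 mm, splayed.
- clamp_blue_jaw (a point): point midway between the black jaw pads (x = 38 to 58 mm, 26 mm high): x = 48 mm, 15 mm above the underside; axes as the clamp's. The handles at x = -45 mm are 54 mm wide over the outside; squeezed along y (17 N) they stop parallel, 36 mm wide, the jaws 23 mm apart. Let go, a spring closes the jaws evenly from both sides, to 4 mm if empty.
- panel_blue_edge (a point): mid-point of the front upright edge (towards the robot) of the panel with blue foot and top edge, 115 mm above the table. x points into the panel, away from the robot, z up. The fixed upright board is 140 mm long (x), 8 mm thick (y), from 15 to 185 mm above the table; its foot, 36 mm wide, 30 mm high, begins 30 mm behind the edge. Panels stand 115 mm apart.
- clamp_green: green sprung clamp lying flat, 133 mm long, 30 mm high, 0.05 kg: two mirror-image arms on an upright steel hinge pin; may be absent. Origin: foot of the pin, on the underside. x points to the jaws, y across, z up along the pin. Handles run back to x = -75 mm, splayed.
- clamp_green_jaw (a point): point midway between the black jaw pads (x = 38 to 58 mm, 26 mm high): x = 48 mm, 15 mm above the underside; axes as the clamp's. The handles at x = -45 mm are 54 mm wide over the outside; squeezed along y (17 N) they stop parallel, 36 mm wide, the jaws 23 mm apart. Let go, a spring closes the jaws evenly from both sides, to 4 mm if empty.
- panel_green_edge (a point): mid-point of the front upright edge (towards the robot) of the panel with green foot and top edge, 115 mm above the table. x points into the panel, away from the robot, z up. The fixed upright board is 140 mm long (x), 8 mm thick (y), from 15 to 185 mm above the table; its foot, 36 mm wide, 30 mm high, begins 30 mm behind the edge. Panels stand 115 mm apart.
- clamp_yellow: yellow sprung clamp lying flat, 133 mm long, 30 mm high, 0.05 kg: two mirror-image arms on an upright steel hinge pin; may be absent. Origin: foot of the pin, on the underside. x points to the jaws, y across, z up along the pin. Handles run back to x = -75 mm, splayed.
- clamp_yellow_jaw (a point): point midway between the black jaw pads (x = 38 to 58 mm, 26 mm high): x = 48 mm, 15 mm above the underside; axes as the clamp's. The handles at x = -45 mm are 54 mm wide over the outside; squeezed along y (17 N) they stop parallel, 36 mm wide, the jaws 23 mm apart. Let go, a spring closes the jaws evenly from both sides, to 4 mm if empty.
- panel_yellow_edge (a point): mid-point of the front upright edge (towards the robot) of the panel with yellow foot and top edge, 115 mm above the table. x points into the panel, away from the robot, z up. The fixed upright board is 140 mm long (x), 8 mm thick (y), from 15 to 185 mm above the table; its foot, 36 mm wide, 30 mm high, begins 30 mm behind the edge. Panels stand 115 mm apart.
- glue_bottle: white glue bottle, 60 mm across, 150 mm tall, standing; bystander. Origin: centre of its underside.
- tape_roll: roll of paper tape lying flat, 90 mm across, 24 mm high; bystander. Origin: centre of its underside.
- brush: paint brush lying on the table; bystander. Origin: centre of its underside.
- paint_tin: low blue tin, 60 mm across, 35 mm tall; bystander. Origin: centre of its underside.
- palette_knife: broad palette knife lying on the table; bystander. Origin: centre of its underside.
Things that resemble listed ones, but are neither listed nor needed, are in the scene too. There is more than one size of the clamp_yellow; the job needs the larger.

How it is judged:
On the way, in this order (a step that is already met when the one before it is completed fails the run):
1. the pot stands on the orange hot ring (horizontal distance between pot and hot_ring below 0.025 m and angle between pot's own z axis and vertical below 0.1 rad and linear speed of pot below 0.02 m/s), for 0.2 s.
2. every clamp present is clipped onto the panel of its colour (x of clamp_red_jaw in the frame of panel_red_edge between 0.002 and 0.035 m and y of clamp_red_jaw in the frame of panel_red_edge between -0.009 and 0.009 m and z of clamp_red_jaw in the frame of panel_red_edge between -0.05 and 0.05 m and angle between the z axis of clamp_red and the z axis of panel_red_edge, either way round below 0.45 rad and linear speed of each of clamp_red, clamp_blue, clamp_green, clamp_yellow below 0.03 m/s and x of clamp_blue_jaw in the frame of panel_blue_edge between 0.002 and 0.035 m and y of clamp_blue_jaw in the frame of panel_blue_edge between -0.009 and 0.009 m and z of clamp_blue_jaw in the frame of panel_blue_edge between -0.05 and 0.05 m and angle between the z axis of clamp_blue and the z axis of panel_blue_edge, either way round below 0.45 rad and x of clamp_green_jaw in the frame of panel_green_edge between 0.002 and 0.035 m and y of clamp_green_jaw in the frame of panel_green_edge between -0.009 and 0.009 m and z of clamp_green_jaw in the frame of panel_green_edge between -0.05 and 0.05 m and angle between the z axis of clamp_green and the z axis of panel_green_edge, either way round below 0.45 rad and x of clamp_yellow_jaw in the frame of panel_yellow_edge between 0.002 and 0.035 m and y of clamp_yellow_jaw in the frame of panel_yellow_edge between -0.009 and 0.009 m and z of clamp_yellow_jaw in the frame of panel_yellow_edge between -0.05 and 0.05 m and angle between the z axis of clamp_yellow and the z axis of panel_yellow_edge, either way round below 0.45 rad), for 0.2 s.
3. the pot is back on the white resting ring (horizontal distance between pot and rest_ring below 0.025 m and angle between pot's own z axis and vertical below 0.1 rad and linear speed of pot below 0.02 m/s), for 0.2 s.
At the end, for the whole second after the job is handed in: Pot upright, still, within 25 mm of the white ring's middle; each clamp present holds the front edge of its own colour's panel: jaw point 2 to 35 mm past the edge, within 9 mm of its middle plane and 50 mm of the edge point in height, its pin within 0.45 rad of upright (either way up), at rest (all of step 2 and all of step 3); the robot touches nothing.
It fails at once if the pot is lifted off the warming plate (more than 12 mm) (z of pot in the frame of plate above 0.042 m).
It fails at once if another thing on the table is pushed more than 40 mm (distance of any of glue_bottle, tape_roll, brush, paint_tin, palette_knife from where it was at the start of the episode above 0.04 m).
Of clamp_red, clamp_blue, clamp_green, clamp_yellow only 3 to 4 are there at a start; the rules pass over those that are not, and their reading is None.
At some moment in a run one of pot, clamp_red, clamp_blue, clamp_green, clamp_yellow may be knocked a few centimetres aside while the robot is not near it.
Once in a run the grip may slacken for a moment while it holds something.
It also fails if it takes over 208 s, if anything falls off the work surface, if the arm or the gripper's body presses on something with over 40 N, if the wrist force passes 120 N, or if a joint passes its speed limit or range.

## Working session

There is one attempt and no reset: what is moved stays moved. The work goes in short steps, Python scripts to look and compute and a shell command to move; the robot and the scene stay as the last step left them, time stands still between calls to the robot, and variables do not carry over. Pictures are saved under pics/ and viewed, at most 14 in all, crops included, and the job is handed in when it is done.

```bash
mkdir -p pics
cat > h.py <<'E'
import numpy as np, cv2
from scipy.spatial.transform import Rotation as R
from workcell import ctrl
class V:
    def __init__(s,name):
        c=ctrl.capture(name); s.im=c["color"]; s.z=c["z_map"]; s.K=np.array(c["intrinsics"]); s.Rm=cv2.Rodrigues(np.array(c["rvec"],float))[0]; s.t=np.array(c["tvec"],float).ravel()
        v,u=np.indices(s.z.shape); d=np.stack([(u-s.K[0,2])/s.K[0,0],(v-s.K[1,2])/s.K[1,1],np.ones_like(u)],-1)
        s.d=d@s.Rm; s.o=-s.Rm.T@s.t; s.P=s.o+s.d*s.z[...,None]; s.hsv=cv2.cvtColor(s.im,cv2.COLOR_BGR2HSV)
    def ray(s,u,v,h):
        d=s.Rm.T@np.array([(u-s.K[0,2])/s.K[0,0],(v-s.K[1,2])/s.K[1,1],1]); return s.o+d*(h-s.o[2])/d[2]
    def pix(s,p):
        c=s.K@(s.Rm@np.array(p)+s.t); return c[:2]/c[2]
    def save(s,n,box=None,k=1):
        a=s.im if box is None else s.im[box[1]:box[3],box[0]:box[2]]
        cv2.imwrite(f"pics/{n}.png",cv2.resize(a,None,fx=k,fy=k,interpolation=cv2.INTER_CUBIC))
E
python3 - <<'E'
from h import *
for n in("scene","top"):
    v=V(n); v.save(n+"0",k=1.4); print(n,v.o,v.Rm[2],v.K[0,0])
s=ctrl.state();print(s["tool_pos"],s["tcp_rot"],s["finger_gap"],R.from_quat(s["tcp_rot"]).as_matrix())
E
```

```text
scene [ 1.07152124 -0.52422514  1.16372387] [-0.44889313  0.41145172 -0.79322282] 537.7397164415331
top [0.38897052 0.00663934 1.55307157] [ 0.06965328  0.00602549 -0.99755306] 498.8105314555044
[ 0.19869393 -0.59199042  0.20764546] [-1.61119982e-01  9.86934357e-01  9.41920856e-04 -1.99769995e-04] 0.08525468954246554 [[-9.48080623e-01 -3.18029315e-01 -6.97844285e-04]
 [-3.18030068e-01  9.48078928e-01  1.79485423e-03]
 [ 9.07952003e-05  1.92360198e-03 -9.99998146e-01]]
```

View pics/scene0.png

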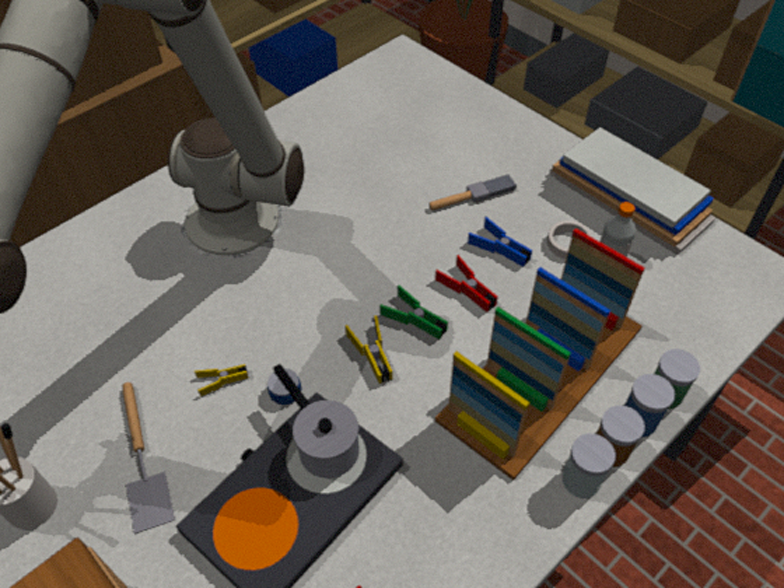

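View pics/top0.png

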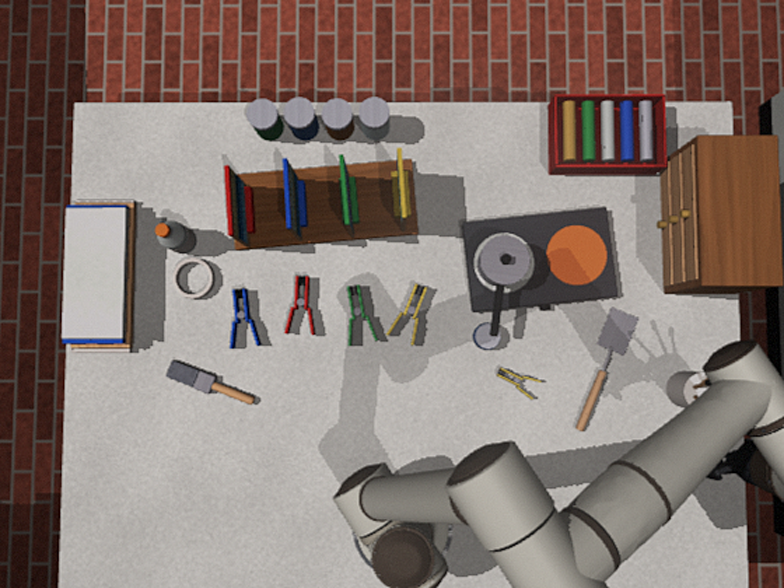

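Candidates, in top0.png pixels (1.4×):
- **Large clamps:** blue (242,317), red (300,303), green (361,313), yellow (411,311).
- **Look-alike:** the small yellow clamp at (519,381). I choose the large yellow one at (411,311).
- **Rings and pot:** orange hot ring (577,254), pot on the white ring (505,260).
- **Panels, red to yellow:** x = 232, 290, 345, 400.

I'll check the choice in a close crop and measure.

```bash
cat >> h.py <<'E'
HUE={'red':((0,8),(172,180)),'blue':((105,128),),'green':((50,85),),'yellow':((22,34),)}
def cmask(v,c,smin=110,vmin=40):
    h,s,w=cv2.split(v.hsv); m=np.zeros(h.shape,bool)
    for a,b in HUE[c]: m|=(h>=a)&(h<=b)
    return m&(s>smin)&(w>vmin)
def clamp(v,c,box,verbose=True):
    """box: x0,x1,y0,y1 world. coloured pixels near the top face -> (pin xy, yaw)"""
    P=v.P; m=cmask(v,c)&(P[...,2]>0.021+0)&(P[...,2]<0.045)&(P[...,0]>box[0])&(P[...,0]<box[1])&(P[...,1]>box[2])&(P[...,1]<box[3])
    n,l,st,_=cv2.connectedComponentsWithStats(cv2.dilate(m.astype(np.uint8),np.ones((3,3))))
    vv,uu=np.nonzero(m)
    q=np.array([v.ray(a,b,0.03)[:2] for a,b in zip(uu,vv)])
    r=cv2.minAreaRect(q.astype(np.float32)*1000)
    w=np.linalg.svd(q-q.mean(0),full_matrices=False)[2][0]
    for _ in range(4):
        n_=np.array([-w[1],w[0]]); s=(q-q.mean(0))@w; t=(q-q.mean(0))@n_
        b=np.arange(s.min(),s.max(),.006); S=[];M=[];W=[]
        for x in b:
            k=(s>=x)&(s<x+.006)
            if k.sum()>2: S.append(x+.003);M.append((t[k].max()+t[k].min())/2);W.append(t[k].max()-t[k].min())
        W=np.array(W);S=np.array(S);M=np.array(M)
        if W[S<0].mean()<W[S>0].mean(): w=-w; continue
        k=np.polyfit(S,M,1); w=w+k[0]*n_; w/=np.linalg.norm(w)
    n_=np.array([-w[1],w[0]]); s=(q-q.mean(0))@w; t=(q-q.mean(0))@n_
    c0=q.mean(0)+n_*np.polyval(k,0)
    pj=c0+w*(s.max()-.058); ph=c0+w*(s.min()+.075)
    if verbose: print(c,len(q),'len %.3f width %.3f'%(np.ptp(s),np.ptp(t)),'pin(from jaw)',pj.round(4),'pin(from handle)',ph.round(4),'yaw deg %.1f'%np.degrees(np.arctan2(w[1],w[0])), 'z %.3f'%np.median(v.P[m][:,2]))
    return (pj+ph)/2,w
E
python3 - <<'E'
from h import *
v=V("top")
v.save("crop1",(150,185,320,260),4.5)
for c in HUE: clamp(v,c,(.35,.75,-.12,.45))
P=v.P
# panels
for c in HUE:
    m=cmask(v,c)&(P[...,2]>.17)&(P[...,2]<.2)
    p=P[m]; vv,uu=np.nonzero(m); q=np.array([v.ray(a,b,.185)[:2] for a,b in zip(uu,vv)])
    w=np.linalg.svd(q-q.mean(0),full_matrices=False)[2][0]; w*=np.sign(w[0]); s=(q-q.mean(0))@w
    print('panel',c,len(q),'front',(q.mean(0)+w*s.min()).round(4),'len %.3f'%np.ptp(s),'yaw %.1f'%np.degrees(np.arctan2(w[1],w[0])),'z %.3f'%np.median(p[:,2]))
print('u/v of bright orange')
h,s,w=cv2.split(v.hsv)
m=((h>8)&(h<20)&(s>180)&(w>120)&(abs(P[...,2]-.03)<.012)); n,l,st,ce=cv2.connectedComponentsWithStats(m.astype(np.uint8)); i=1+st[1:,4].argmax(); print('hot',v.ray(*ce[i],.03),st[i])
m=(P[...,2]>.094)&(P[...,2]<.112)&(P[...,0]>.4)&(P[...,0]<.8)&(P[...,1]<-.05)&(P[...,1]>-.4)
n,l,st,ce=cv2.connectedComponentsWithStats(m.astype(np.uint8)); i=1+st[1:,4].argmax(); 
cn=cv2.findContours((l==i).astype(np.uint8),0,2)[0][0]; (cc,rr)=cv2.minEnclosingCircle(cn); print('lid',v.ray(*ce[i],.105),v.ray(*cc,.105),rr/498*1.45,st[i])
m=(w<60)&(P[...,2]>.08)&(P[...,2]<.104)&(P[...,0]>.35)&(P[...,0]<.65)&(P[...,1]<-.05)&(P[...,1]>-.4)
vv,uu=np.nonzero(m); q=np.array([v.ray(a,b,.094)[:2] for a,b in zip(uu,vv)]); x=q[:,0];print('handle',len(q),x.min(),x.max(),np.polyfit(x,q[:,1],1), 'mid',np.median(q,0),np.median(P[m][:,2]))
m=(w<70)&(s<90)&(abs(P[...,2]-.03)<.01)&(P[...,0]>.4)&(P[...,0]<.85)&(P[...,1]<-.05)&(P[...,1]>-.5)
cn=np.argwhere(m)[:,::-1].astype(np.float32); b=cv2.boxPoints(cv2.minAreaRect(cn)); print('plate',[v.ray(*p,.03)[:2].round(3) for p in b])
E
```

```text
red 270 len 0.357 width 0.100 pin(from jaw) [0.6882 0.3308] pin(from handle) [0.4895 0.2273] yaw deg 27.5 z 0.032
blue 246 len 0.392 width 0.105 pin(from jaw) [0.6915 0.2308] pin(from handle) [0.4608 0.3477] yaw deg -26.9 z 0.031
green 177 len 0.356 width 0.059 pin(from jaw) [0.696  0.1113] pin(from handle) [0.4731 0.0977] yaw deg 3.5 z 0.033
yellow 182 len 0.349 width 0.092 pin(from jaw) [ 0.6937 -0.0013] pin(from handle) [ 0.4777 -0.0156] yaw deg 3.8 z 0.032
panel red 187 front [0.6807 0.3523] len 1.054 yaw -83.3 z 0.184
panel blue 179 front [0.6257 0.2259] len 0.141 yaw 3.6 z 0.185
panel green 155 front [0.6339 0.1111] len 0.139 yaw 4.9 z 0.186
panel yellow 144 front [ 0.6477 -0.0026] len 0.139 yaw 5.3 z 0.185
u/v of bright orange
hot [ 0.57362179 -0.3646908   0.03      ] [391 170  33  33 288]
lid [ 0.57409081 -0.21163115  0.105     ] [ 0.57047597 -0.21207985  0.105     ] 0.0546723390678804 [343 168  35  38 763]
handle 198 0.4170879885823886 0.5226028533036313 [-0.12584775 -0.1375821 ] mid [ 0.47264306 -0.19583345] 0.09347456987252789
plate [array([ 0.794, -0.128]), array([ 0.807, -0.495]), array([ 0.483, -0.5  ]), array([ 0.469, -0.138])]
```

View pics/crop1.png

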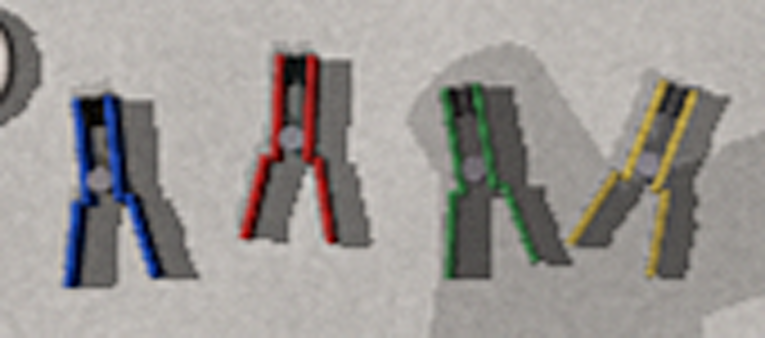

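The crop confirms the four full-size clamps, with pins at crop (99,180), (291,137), (474,168) and (648,163). The masks for the clamps, red panel and rings need tightening.

```bash
cat > m.py <<'E'
from h import *
def clamps(v,box=(.35,.597,-.12,.45),cs=HUE): return {c:clamp(v,c,box) for c in cs}
def ring_ell(v,m,h):
    m=cv2.morphologyEx(m.astype(np.uint8),cv2.MORPH_CLOSE,np.ones((3,3))); n,l,st,ce=cv2.connectedComponentsWithStats(m); i=1+st[1:,4].argmax()
    c=max(cv2.findContours((l==i).astype(np.uint8),0,2)[0],key=len); e=cv2.fitEllipse(cv2.convexHull(c)); return v.ray(*e[0],h),np.array(e[1])*1.5/498
def pot(v):
    P=v.P; h,s,w=cv2.split(v.hsv)
    box=(P[...,0]>.35)&(P[...,0]<.8)&(P[...,1]<-.05)&(P[...,1]>-.5)
    m=(P[...,2]>.096)&(P[...,2]<.112)&box&(w>60)
    p,d=ring_ell(v,m,.105); print('lid',p.round(4),d)
    m=(w<60)&(P[...,2]>.08)&(P[...,2]<.104)&box
    q=v.o+v.d[m]*((.094-v.o[2])/v.d[m][:,2])[:,None]; q=q[:,:2]; q=q[np.linalg.norm(q-p[:2],axis=1)<.175]
    q=q[np.linalg.norm(q-p[:2],axis=1)>.06]
    c=q.mean(0); u=np.linalg.svd(q-c,full_matrices=False)[2][0]; u*=np.sign(u@(c-p[:2])); s=(q-p[:2])@u
    print('handle',len(q),'centroid',c.round(4),'dir deg %.1f'%np.degrees(np.arctan2(u[1],u[0])),'range',s.min(),s.max(),'offset of axis from centre',np.cross(u,p[:2]-c))
    return p
def hot(v):
    h,s,w=cv2.split(v.hsv); P=v.P
    m=(h>5)&(h<22)&(s>150)&(abs(P[...,2]-.03)<.015)&(P[...,0]>.45)&(P[...,0]<.75)&(P[...,1]<-.15)&(P[...,1]>-.5)
    print('hot',ring_ell(v,m,.03))
E
python3 - <<'E'
from m import *
v=V("top"); clamps(v); pot(v); hot(v); P=v.P
h,s,w=cv2.split(v.hsv); i=(181,412); print(v.hsv[181,400:425:6],P[181,412])
m=cmask(v,'red')&(P[...,2]>.17)&(P[...,2]<.2)&(P[...,1]>.2)
q=np.array([v.ray(a,b,.185)[:2] for b,a in np.argwhere(m)]); wd=np.linalg.svd(q-q.mean(0),full_matrices=False)[2][0]; wd*=np.sign(wd[0]); t=(q-q.mean(0))@wd
print('red panel',(q.mean(0)+wd*t.min()).round(4),np.ptp(t),np.degrees(np.arctan2(wd[1],wd[0])))
m=(w<80)&(s<100)&(abs(P[...,2]-.03)<.008)&(P[...,0]>.42)&(P[...,0]<.78)&(P[...,1]<-.08)&(P[...,1]>-.47)
m=cv2.morphologyEx(m.astype(np.uint8),cv2.MORPH_OPEN,np.ones((3,3))); b=cv2.boxPoints(cv2.minAreaRect(np.argwhere(m)[:,::-1].astype(np.float32))); print('plate',[v.ray(*p,.03)[:2].round(3) for p in b])
m=(w>120)&(s<50)&(abs(P[...,2]-.03)<.01)&(P[...,0]>.48)&(P[...,0]<.66)&(P[...,1]<-.11)&(P[...,1]>-.3)
print('white px',m.sum(), 'bbox',np.argwhere(m).min(0)[::-1],np.argwhere(m).max(0)[::-1])
v2=V("scene"); hot(v2); h,s,w=cv2.split(v2.hsv);P=v2.P
m=(w>110)&(s<60)&(abs(P[...,2]-.03)<.012)&(P[...,0]>.47)&(P[...,0]<.68)&(P[...,1]<-.1)&(P[...,1]>-.32)
print('white scene',ring_ell(v2,m,.03))
E
```

```text
red 166 len 0.125 width 0.061 pin(from jaw) [0.4897 0.2227] pin(from handle) [0.4975 0.2223] yaw deg -2.4 z 0.030
blue 163 len 0.125 width 0.062 pin(from jaw) [0.4609 0.3519] pin(from handle) [0.4687 0.3528] yaw deg 6.7 z 0.029
green 106 len 0.124 width 0.060 pin(from jaw) [0.4667 0.0974] pin(from handle) [0.4759 0.0991] yaw deg 10.4 z 0.030
yellow 120 len 0.126 width 0.061 pin(from jaw) [ 0.4729 -0.0193] pin(from handle) [ 0.4798 -0.0221] yaw deg -21.7 z 0.030
lid [ 0.5744 -0.2122  0.105 ] [0.10574111 0.10655018]
handle 182 centroid [ 0.4667 -0.1963] dir deg 172.6 range 0.06033402804515196 0.1593351086706858 offset of axis from centre 0.0019372520463815223
hot (array([ 0.59400203, -0.38169966,  0.03      ]), array([0.12669412, 0.12966035]))
[[ 10 183 169]
 [  9 182 167]
 [ 11 178 188]
 [ 11 181 187]
 [ 11 180 186]] [ 0.59673691 -0.38452303  0.02602374]
red panel [0.6144 0.3404] 0.13883606619311056 4.311022941955602
plate [array([ 0.666, -0.131]), array([ 0.7  , -0.452]), array([ 0.493, -0.47 ]), array([ 0.459, -0.152])]
white px 196 bbox [339 166] [380 208]
hot (array([ 0.59593923, -0.38326042,  0.03      ]), array([0.16965697, 0.19174529]))
white scene (array([ 0.59161289, -0.21948681,  0.03      ]), array([0.12619564, 0.15234917]))
```

```bash
cat > go.py <<'E'
import sys
from h import *
def go(x,y,z,yh=None):
    """offset still to go in tool axes (mm) and turn about tool xyz (deg) for TCP target, tool y heading yh deg"""
    s=ctrl.state(); M=R.from_quat(s["tcp_rot"]); p=np.array(s["tool_pos"]); a=np.radians(yh)
    Y=np.array([np.cos(a),np.sin(a),0]); Z=np.array([0,0,-1.]); T=R.from_matrix(np.stack([np.cross(Y,Z),Y,Z],1))
    d=np.array([x,y,z])-p
    print('t %.1f'%s["time_s"],'at',p.round(4),'gap %.4f f %.1f'%(s["finger_gap"],s["gripper_force"]),'now: shift',(M.inv().apply(d)*1e3).round(1),'turn',np.degrees((M.inv()*T).as_rotvec()).round(1),'| after turn: shift',(T.inv().apply(d)*1e3).round(1))
if __name__=="__main__": go(*map(float,sys.argv[1:]))
E
python3 go.py 0.485 -0.1995 0.2 82.6
python3 -m jog '[[[0,0,0],[0,0,6.5]],[[0,0,0],[0,0,6.5]],[[0,0,0],[0,0,6.5]],[[0,0,0],[0,0,6.5]],[[0,0,0],[0,0,0]]]'
python3 go.py 0.485 -0.1995 0.2 82.6
python3 - <<'E'
from m import *
v=V("top"); print(v.ray(359.5,187,.03)); pot(v);hot(v)
E
```

```text
t 0.2 at [ 0.1988 -0.5922  0.2081] gap 0.0853 f 0.0 now: shift [-396.3  281.3    8.4] turn [ 0.1 -0.  25.9] | after turn: shift [-233.3  426.3    8.1]
time_s: 0.75
tool_pos: [0.1989, -0.5924, 0.2084]
tcp_rot: [0.065, 0.998, 0.0, -0.0]
contact_force: [-0.4, 0.0, 0.2]
finger_gap: 0.0854
gripper_force: 0.0
t 0.8 at [ 0.1989 -0.5924  0.2084] gap 0.0854 f 0.0 now: shift [-232.9  426.6    8.6] turn [ 0. -0. -0.] | after turn: shift [-233.2  426.5    8.4]
[ 0.57776351 -0.22227163  0.03      ]
lid [ 0.5743 -0.2123  0.105 ] [0.105961   0.10654375]
handle 181 centroid [ 0.4669 -0.1964] dir deg 172.7 range 0.06027970512840026 0.15926498312182674 offset of axis from centre 0.0020811715880475687
hot (array([ 0.59402175, -0.381567  ,  0.03      ]), array([0.12704305, 0.12974716]))
```

```bash
python3 -m jog '[[[-0.0146,0.0267,0],[0,0,0]],[[-0.0146,0.0267,0],[0,0,0]],[[-0.0146,0.0267,0],[0,0,0]],[[-0.0146,0.0267,0],[0,0,0]],[[-0.0146,0.0267,0],[0,0,0]],[[-0.0146,0.0267,0],[0,0,0]],[[-0.0146,0.0267,0],[0,0,0]],[[-0.0146,0.0267,0],[0,0,0]],[[-0.0146,0.0267,0],[0,0,0]],[[-0.0146,0.0267,0],[0,0,0]]]' >/dev/null
python3 -m jog '[[[-0.0146,0.0267,0],[0,0,0]],[[-0.0146,0.0267,0],[0,0,0]],[[-0.0146,0.0267,0],[0,0,0]],[[-0.0146,0.0267,0],[0,0,0]],[[-0.0146,0.0267,0],[0,0,0]],[[-0.0146,0.0267,0],[0,0,0]],[[0,0,0],[0,0,0]],[[0,0,0],[0,0,0]]]' 0.05
python3 go.py 0.485 -0.1995 0.066 82.6
```

```text
time_s: 2.6
tool_pos: [0.4859, -0.1988, 0.2085]
tcp_rot: [0.064, 0.998, -0.0, -0.0]
contact_force: [0.8, 1.4, -0.6]
finger_gap: 0.0499
gripper_force: 0.0
t 2.6 at [ 0.4859 -0.1988  0.2085] gap 0.0499 f 0.0 now: shift [  0.7  -0.8 142.5] turn [-0.  -0.   0.1] | after turn: shift [  0.8  -0.8 142.5]
```

```bash
python3 -m jog '[[[0.001,-0.001,0.03],[0,0,0]],[[0,0,0.03],[0,0,0]],[[0,0,0.03],[0,0,0]],[[0,0,0.03],[0,0,0]],[[0,0,0.022],[0,0,0]],[[0,0,0],[0,0,0]],[[0,0,0],[0,0,0]]]'
python3 -m jog '[[[0,0,0],[0,0,0]],[[0,0,0],[0,0,0]],[[0,0,0],[0,0,0]],[[0,0,0],[0,0,0]],[[0,0,0],[0,0,0]],[[0,0,0],[0,0,0]]]' 0
python3 - <<'E'
from m import *
v=V("top");p=pot(v)
M=R.from_quat(ctrl.state()["tcp_rot"]); print(M.inv().apply(np.array([.594,-.3816,0])-[p[0],p[1],0]))
E
```

```text
time_s: 3.3
tool_pos: [0.4847, -0.2009, 0.0671]
tcp_rot: [0.065, 0.998, -0.0, 0.0]
contact_force: [0.4, 0.6, 0.7]
finger_gap: 0.05
gripper_force: 0.0
time_s: 3.9
tool_pos: [0.4855, -0.2004, 0.0682]
tcp_rot: [0.065, 0.998, -0.0, 0.001]
contact_force: [-1.6, 0.3, 5.9]
finger_gap: 0.0129
gripper_force: 58.7
lid [ 0.5896 -0.2109  0.105 ] [0.06952597 0.10973092]
handle 76 centroid [ 0.4395 -0.1923] dir deg 172.8 range 0.127101484223888 0.17428642250302262 offset of axis from centre -0.00028325067365842643
[-0.02634522 -0.16866235  0.0001731 ]
```

```bash
python3 -m jog '[[[-0.001,-0.004,0],[0,0,0]],[[-0.002,-0.008,0],[0,0,0]],[[-0.0023,-0.0092,0],[0,0,0]],[[-0.0023,-0.0092,0],[0,0,0]],[[-0.0023,-0.0092,0],[0,0,0]],[[-0.0023,-0.0092,0],[0,0,0]],[[-0.0023,-0.0092,0],[0,0,0]],[[-0.0023,-0.0092,0],[0,0,0]],[[-0.0023,-0.0092,0],[0,0,0]],[[-0.0023,-0.0092,0],[0,0,0]]]'
python3 -m jog '[[[-0.0023,-0.0092,0],[0,0,0]],[[-0.0023,-0.0092,0],[0,0,0]],[[-0.0023,-0.0092,0],[0,0,0]],[[-0.0023,-0.0092,0],[0,0,0]],[[-0.0023,-0.0092,0],[0,0,0]],[[-0.0023,-0.0092,0],[0,0,0]],[[-0.0023,-0.0092,0],[0,0,0]],[[-0.0023,-0.0092,0],[0,0,0]],[[-0.0015,-0.006,0],[0,0,0]],[[0,0,0],[0,0,0]]]'
python3 - <<'E'
from m import *
pot(V("top"))
E
python3 go.py 0.5047 -0.3697 0.068 82.6
```

```text
time_s: 4.95
tool_pos: [0.4957, -0.2868, 0.0678]
tcp_rot: [0.064, 0.998, 0.0, 0.001]
contact_force: [0.1, 7.1, 5.9]
finger_gap: 0.013
gripper_force: 58.8
time_s: 5.95
tool_pos: [0.5054, -0.369, 0.0678]
tcp_rot: [0.064, 0.998, 0.0, 0.001]
contact_force: [-0.4, 3.2, 4.0]
finger_gap: 0.0131
gripper_force: 58.9
lid [ 0.626  -0.3933  0.105 ] [0.03013069 0.08734582]
handle 76 centroid [ 0.4758 -0.3626] dir deg 178.5 range 0.13072321207833293 0.17183136110015815 offset of axis from centre 0.02677591275363837
t 6.0 at [ 0.5055 -0.3689  0.0679] gap 0.0128 f 58.9 now: shift [ 0.7 -0.9 -0.1] turn [-0.   0.1  0. ] | after turn: shift [ 0.7 -0.9 -0.1]
```

```bash
python3 -m jog '[[[0,0,0],[0,0,0]],[[0,0,0],[0,0,0]],[[0,0,0],[0,0,0]],[[0,0,0],[0,0,0]]]' 0.05
python3 -m jog '[[[0,0,-0.02],[0,0,0]],[[0,0,-0.03],[0,0,0]],[[0.03,0,-0.03],[0,0,0]],[[0.03,0,-0.03],[0,0,0]],[[0.03,0,-0.02],[0,0,0]],[[0.03,0.02,0],[0,0,0]],[[0,0.03,0],[0,0,0]]]' 0.075
python3 - <<'E'
from m import *
from go import go
v=V("top"); p=pot(v); hot(v)
r=clamps(v)
for c,(p,w) in r.items():
    g=p-.045*w; a=np.degrees(np.arctan2(w[1],w[0])); print(c,'pin',p,'grip',g,a); go(g[0],g[1],.1,90+a)
E
```

```text
time_s: 6.4
tool_pos: [0.5039, -0.3692, 0.0662]
tcp_rot: [0.065, 0.998, 0.0, -0.0]
contact_force: [0.0, -0.7, -0.3]
finger_gap: 0.0496
gripper_force: 0.0
time_s: 7.1
tool_pos: [0.3886, -0.3039, 0.1974]
tcp_rot: [0.067, 0.998, 0.0, 0.0]
contact_force: [1.8, 0.1, -0.7]
finger_gap: 0.0744
gripper_force: 0.0
lid [ 0.5954 -0.3782  0.105 ] [0.10565142 0.10729447]
handle 124 centroid [ 0.5036 -0.3656] dir deg 173.4 range 0.06103816547054666 0.12380332726744601 offset of axis from centre 0.0018764976716354412
hot (array([ 0.59444311, -0.37649229,  0.03      ]), array([0.11852954, 0.12442776]))
red 167 len 0.125 width 0.061 pin(from jaw) [0.4897 0.2228] pin(from handle) [0.4975 0.2225] yaw deg -2.4 z 0.029
blue 169 len 0.126 width 0.062 pin(from jaw) [0.4608 0.3518] pin(from handle) [0.468  0.3527] yaw deg 6.8 z 0.029
green 110 len 0.125 width 0.060 pin(from jaw) [0.4676 0.0976] pin(from handle) [0.4759 0.0992] yaw deg 10.5 z 0.030
yellow 126 len 0.126 width 0.061 pin(from jaw) [ 0.4729 -0.0193] pin(from handle) [ 0.4798 -0.022 ] yaw deg -21.8 z 0.030
red pin [0.49356625 0.2226428 ] grip [0.4
[... 180 characters left out ...]
.2]
blue pin [0.46441949 0.35227376] grip [0.41973407 0.34696209] 6.778822195082759
t 7.2 at [ 0.3897 -0.3008  0.1972] gap 0.0749 f 0.0 now: shift [ 55.1 646.   98.2] turn [  0.1   0.1 -14.3] | after turn: shift [-106.3  639.7   97.2]
green pin [0.47173392 0.09838613] grip [0.4274877  0.09018417] 10.501764154405821
t 7.2 at [ 0.3897 -0.3008  0.1972] gap 0.0749 f 0.0 now: shift [ 13.8 392.4  97.8] turn [  0.1   0.1 -18. ] | after turn: shift [-108.4  377.6   97.2]
yellow pin [ 0.47634767 -0.02066377] grip [ 0.43455421 -0.00398124] -21.760212252339276
t 7.2 at [ 0.3897 -0.3008  0.1972] gap 0.0749 f 0.0 now: shift [ -5.5 300.   97.7] turn [ 0.1  0.  14.2] | after turn: shift [ 68.4 292.3  97.2]
```

```bash
python3 -m jog '[[[0,0,0],[0,0,7.1]],[[0,0,0],[0,0,7.1]],[[0.0057,0.0244,0],[0,0,0]],[[0.0057,0.0244,0],[0,0,0]],[[0.0057,0.0244,0],[0,0,0]],[[0.0057,0.0244,0],[0,0,0]],[[0.0057,0.0244,0],[0,0,0]],[[0.0057,0.0244,0],[0,0,0]],[[0.0057,0.0244,0],[0,0,0]],[[0.0057,0.0244,0],[0,0,0]]]' >/dev/null
python3 -m jog '[[[0.0057,0.0244,0.02],[0,0,0]],[[0.0057,0.0244,0.02],[0,0,0]],[[0.0057,0.0244,0.02],[0,0,0]],[[0.0057,0.0244,0.02],[0,0,0]],[[0,0,0.02],[0,0,0]],[[0,0,0.02],[0,0,0]],[[0,0,0],[0,0,0]],[[0,0,0],[0,0,0]]]' 0.07
python3 go.py 0.4346 -0.004 0.004 68.2
python3 - <<'E'
from m import *
v=V("top")
for c,(a,b) in dict(y=(294,221.2),r=(214.7,215.4),g=(255.3,222.3),b=(172,225)).items(): print(c,v.ray(a,b,.03))
E
```

```text
time_s: 8.95
tool_pos: [0.4364, -0.0068, 0.0768]
tcp_rot: [0.188, 0.982, -0.0, -0.0]
contact_force: [0.3, 0.6, 0.5]
finger_gap: 0.07
gripper_force: 0.0
t 8.9 at [ 0.4364 -0.0068  0.0768] gap 0.0700 f 0.0 now: shift [ 2.7  2.  72.8] turn [-0.  -0.   0.2] | after turn: shift [ 2.8  1.9 72.8]
y [ 0.47268318 -0.02107724  0.03      ]
r [0.4905257  0.22173693 0.03      ]
g [0.46934067 0.09726731 0.03      ]
b [0.46112107 0.35223593 0.03      ]
```

```bash
python3 -m jog '[[[0.003,0.002,0.02],[0,0,0]],[[0.001,0,0.02],[0,0,0]],[[0,0,0.015],[0,0,0]],[[0,0,0.01],[0,0,0]],[[0,0,0.006],[0,0,0]],[[0,0,0],[0,0,0]],[[0,0,0],[0,0,0]]]'
python3 -m jog '[[[0,0,0],[0,0,0]],[[0,0,0],[0,0,0]],[[0,0,0],[0,0,0]],[[0,0,0],[0,0,0]],[[0,0,0],[0,0,0]],[[0,0,0],[0,0,0]],[[0,0,0],[0,0,0]],[[0,0,0],[0,0,0]]]' 0
```

```text
time_s: 9.7
tool_pos: [0.4339, -0.0032, 0.0062]
tcp_rot: [0.188, 0.982, 0.0, 0.001]
contact_force: [1.1, 0.4, -0.6]
finger_gap: 0.07
gripper_force: 0.0
time_s: 10.5
tool_pos: [0.4363, -0.002, 0.0071]
tcp_rot: [0.187, 0.982, 0.002, 0.003]
contact_force: [1.1, 3.7, 7.0]
finger_gap: -0.0001
gripper_force: 3.3
```

Run:
```python
from m import *
a=V("scene").im[200:320,170:420]; cv2.imwrite("pics/g1.png",cv2.resize(a,None,fx=3,fy=3,interpolation=2))
```

```text
(no output)
```

View pics/g1.png

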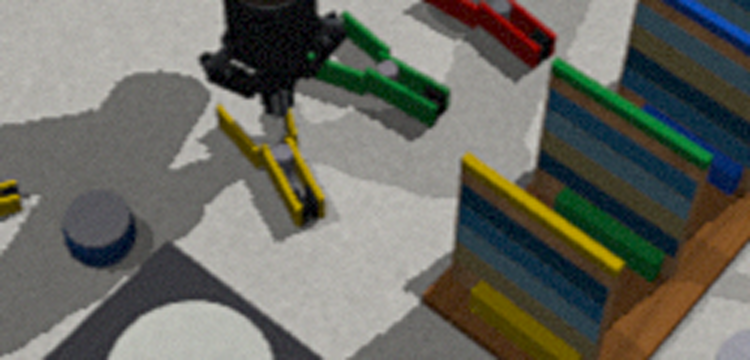

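The fingers closed empty: the view shows them at (275,105), between the splayed yellow handles. I'll raise and re-measure.

```bash
python3 -m jog '[[[0,0,-0.02],[0,0,0]],[[0,0,-0.03],[0,0,0]],[[0,0,-0.03],[0,0,0]],[[0.04,0,-0.03],[0,0,0]],[[0.04,0,0],[0,0,0]],[[0.03,0,0],[0,0,0]],[[0,0,0],[0,0,0]]]'
python3 - <<'E'
from m import *
from go import go
v=V("top"); r=clamps(v); v.save("t2",(130,160,340,300),3.5)
p,w=r['yellow']; g=p-.047*w; a=np.degrees(np.arctan2(w[1],w[0])); print(p,g,a); go(g[0],g[1],.004,90+a)
E
```

```text
time_s: 11.25
tool_pos: [0.3276, 0.0369, 0.1156]
tcp_rot: [0.187, 0.982, 0.0, -0.0]
contact_force: [0.3, -0.5, -0.3]
finger_gap: 0.0003
gripper_force: 0.0
red 166 len 0.125 width 0.061 pin(from jaw) [0.4897 0.2227] pin(from handle) [0.4974 0.2223] yaw deg -2.4 z 0.029
blue 170 len 0.126 width 0.062 pin(from jaw) [0.4608 0.352 ] pin(from handle) [0.4679 0.3528] yaw deg 6.8 z 0.029
green 111 len 0.124 width 0.060 pin(from jaw) [0.4676 0.0974] pin(from handle) [0.4764 0.0991] yaw deg 10.4 z 0.030
yellow 131 len 0.126 width 0.060 pin(from jaw) [ 0.4709 -0.0288] pin(from handle) [ 0.4776 -0.031 ] yaw deg -18.1 z 0.030
[ 0.47427017 -0.02987492] [ 0.42960548 -0.01524392] -18.137460234372053
t 11.3 at [0.3297 0.0373 0.116 ] gap -0.0001 f 0.0 now: shift [-112.1  -12.5  112. ] turn [ 0.1  0.  -3.4] | after turn: shift [-111.3  -18.9  112. ]
```

View pics/t2.png

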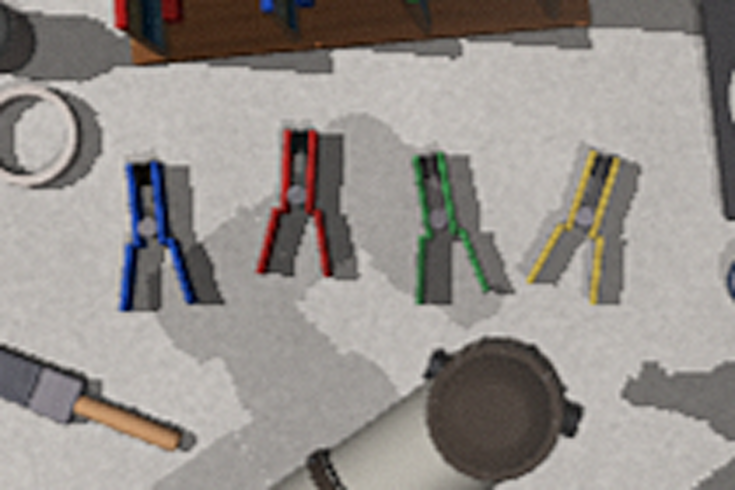

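```bash
python3 -m jog '[[[0,0,0],[0,0,-3.4]],[[-0.022,-0.0038,0.006],[0,0,0]],[[-0.022,-0.0038,0.006],[0,0,0]],[[-0.022,-0.0038,0.006],[0,0,0]],[[-0.022,-0.0038,0.006],[0,0,0]],[[-0.022,-0.0038,0.006],[0,0,0]],[[-0.001,0,0.02],[0,0,0]],[[0,0,0.02],[0,0,0]],[[0,0,0.015],[0,0,0]],[[0,0,0],[0,0,0]]]' 0.075
python3 go.py 0.4296 -0.0152 0.003 71.9
python3 - <<'E'
from m import *
V("scene").save("g2",(220,220,320,290),6)
E
```

```text
time_s: 12.3
tool_pos: [0.4296, -0.0166, 0.0286]
tcp_rot: [0.159, 0.987, -0.001, -0.002]
contact_force: [-0.8, -0.3, 0.2]
finger_gap: 0.0751
gripper_force: 0.0
t 12.3 at [ 0.4296 -0.0166  0.0286] gap 0.0751 f 0.0 now: shift [ 0.3  1.4 25.6] turn [-0.2 -0.2 -0.2] | after turn: shift [ 0.4  1.3 25.6]
```

View pics/g2.png

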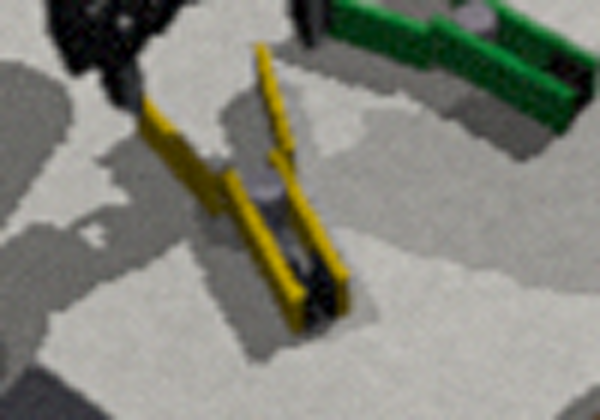

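Run:
```python
from m import *
v=V("scene"); s=ctrl.state(); M=R.from_quat(s["tcp_rot"]).as_matrix(); p=np.array(s["tool_pos"])
for dz in (0,-.01,-.02):
  for k in(-1,1): print(dz,k,((v.pix(p+M[:,1]*k*.0375+M[:,2]*dz)-[220,220])*6).round())
w=np.array([np.cos(np.radians(-18.1)),np.sin(np.radians(-18.1))]); n=np.array([-w[1],w[0]])
pin=np.array([.4727,-.0297])
for x,y in((0,0),(58,-12),(58,12),(-45,-27),(-45,27),(-75,-30),(-75,30)):
    q=pin+w*x/1e3+n*y/1e3; print(x,y,((v.pix([*q,.03])-[220,220])*6).round())
```

```text
0 -1 [141. 137.]
0 1 [300.  76.]
-0.01 -1 [140. 124.]
-0.01 1 [300.  63.]
-0.02 -1 [138. 110.]
-0.02 1 [299.  49.]
0 0 [263. 183.]
58 -12 [294. 298.]
58 12 [346. 276.]
-45 -27 [162. 128.]
-45 27 [277.  83.]
-75 -30 [129.  79.]
-75 30 [255.  32.]
```

```bash
python3 -m jog '[[[0,0.0013,0.015],[0,0,0]],[[0,0,0.011],[0,0,0]],[[0,0,0.004],[0,0,0]],[[0,0,0],[0,0,0]]]'
python3 -m jog '[[[0,0,0],[0,0,0]],[[0,0,0],[0,0,0]],[[0,0,0],[0,0,0]]]' 0.045
python3 -m jog '[[[0,0,0],[0,0,0]],[[0,0,0],[0,0,0]],[[0,0,0],[0,0,0]],[[0,0,0],[0,0,0]]]' 0.025
python3 - <<'E'
from m import *
V("scene").save("g3",(220,220,320,290),6)
E
```

```text
time_s: 12.8
tool_pos: [0.4313, -0.0143, 0.0009]
tcp_rot: [0.158, 0.987, 0.0, 0.0]
contact_force: [0.0, -0.4, 0.2]
finger_gap: 0.0753
gripper_force: 0.0
time_s: 13.1
tool_pos: [0.4318, -0.014, 0.0024]
tcp_rot: [0.158, 0.987, 0.0, 0.001]
contact_force: [-3.1, -0.1, 12.2]
finger_gap: 0.0451
gripper_force: 14.5
time_s: 13.5
tool_pos: [0.4316, -0.0143, 0.0031]
tcp_rot: [0.158, 0.987, 0.0, 0.001]
contact_force: [-5.8, 1.0, 18.7]
finger_gap: 0.0308
gripper_force: 57.9
```

View pics/g3.png

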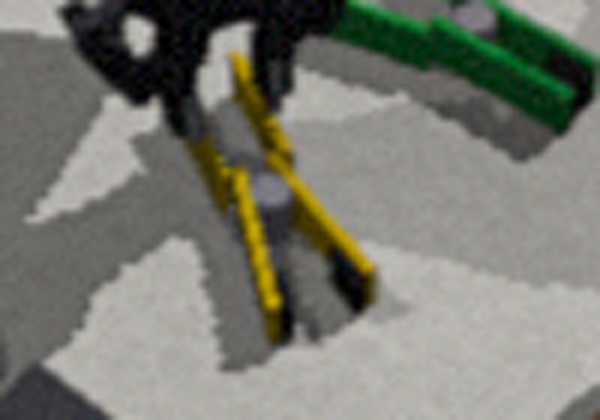

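Gripped: the handles are squeezed and the jaws are open at crop (320,310). Next I lift and align with the yellow panel.

```bash
python3 -m jog '[[[0,0,-0.01],[0,0,0]],[[0,0,-0.02],[0,0,0]],[[0,0,-0.025],[0,0,0]],[[0,0,-0.025],[0,0,0]],[[0,0,-0.02],[0,0,0]],[[0,0,0],[0,0,-5.8]],[[0,0,0],[0,0,-5.8]],[[0,0,0],[0,0,-5.8]],[[0,0,0],[0,0,-5.8]],[[0,0,0],[0,0,0]]]'
python3 go.py 0.4983 -0.0157 0.103 95
python3 - <<'E'
from m import *
for n in("scene",):
  v=V(n); v.save("g4",(180,150,400,315),3.5)
E
```

```text
time_s: 14.55
tool_pos: [0.4309, -0.0143, 0.1012]
tcp_rot: [-0.043, 0.999, 0.0, 0.0]
contact_force: [-0.2, 0.4, -0.2]
finger_gap: 0.0303
gripper_force: 59.9
t 14.6 at [ 0.4309 -0.0143  0.1012] gap 0.0303 f 59.9 now: shift [-67.1  -7.2  -1.8] turn [ 0.   0.  -0.1] | after turn: shift [-67.   -7.3  -1.8]
```

View pics/g4.png

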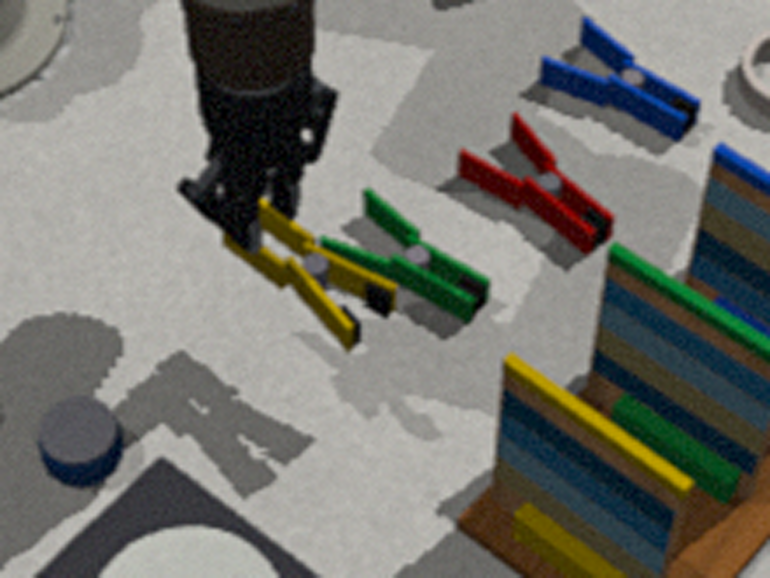

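The yellow clamp is held level, jaws at crop (375,320). Moving to pre-insertion and checking the jaw position there.

```bash
python3 -m jog '[[[-0.012,-0.0014,0],[0,0,0]],[[-0.02,-0.002,0],[0,0,0]],[[-0.02,-0.002,0],[0,0,0]],[[-0.015,-0.0015,0],[0,0,0]],[[0,0,0],[0,0,0]],[[0,0,0],[0,0,0]]]'
cat > held.py <<'E'
import sys
from m import *
EDGE={'yellow':(.6477,-.0026),'green':(.6339,.1111),'blue':(.6257,.2259),'red':(.6144,.3404)}
YAW=5
def chk(c):
    w=np.array([np.cos(np.radians(YAW)),np.sin(np.radians(YAW))]); n=np.array([-w[1],w[0]]); e=np.array(EDGE[c])
    for nm in("top","scene"):
        v=V(nm); P=v.P; q=P[...,:2]-e; a=q@w; b=q@n
        m=cmask(v,c)&(P[...,2]>.085)&(P[...,2]<.16)&(abs(b)<.05)&(a<.05)&(a>-.2)
        A=a[m];B=b[m];Z=P[...,2][m]
        if len(A)<15: print(nm,len(A)); continue
        f=A>A.max()-.03
        print(nm,len(A),'jaw tip from edge %.4f, back %.4f'%(np.percentile(A,99),A.min()),'front-part lateral',B[f].min().round(4),B[f].max().round(4),'z front',np.percentile(Z[f],[2,98]).round(3),'z rear',np.percentile(Z[~f],[2,98]).round(3))
if __name__=="__main__": chk(sys.argv[1])
E
python3 held.py yellow; python3 go.py 0.570 -0.0094 0.103 95
```

```text
time_s: 15.2
tool_pos: [0.4982, -0.0156, 0.1002]
tcp_rot: [-0.043, 0.999, -0.0, -0.001]
contact_force: [0.1, -0.1, -0.3]
finger_gap: 0.0306
gripper_force: 59.9
t 15.2 at [ 0.4978 -0.0156  0.1003] gap 0.0304 f 59.9 now: shift [-72.5  -0.   -2.8] turn [-0.  -0.1 -0.1] | after turn: shift [-72.5  -0.1  -2.7]Traceback (most recent call last):
  File "held.py", line 14, in <module>
    if __name__=="__main__": chk(sys.argv[1])
                             ~~~^^^^^^^^^^^^^
  File "held.py", line 13, in chk
    print(nm,len(A),'jaw tip from edge %.4f, back %.4f'%(np.percentile(A,99),A.min()),'front-part lateral',B[f].min().round(4),B[f].max().round(4),'z front',np.percentile(Z[f],[2,98]).round(3),'z rear',np.percentile(Z[~f],[2,98]).round(3))
                                                                                                                                                                                                          ~~~~~~~~~~~~~^^^^^^^^^^^^^^
    return _quantile_unchecked(
        a, q, axis, out, overwrite_input, method, keepdims, weights)
    return _ureduce(a,
                    func=_quantile_ureduce_func,
    ...<5 lines>...
                    overwrite_input=overwrite_input,
                    method=method)
    r = func(a, **kwargs)
    result = _quantile(arr,
                       quantiles=q,
    ...<2 lines>...
                       out=out,
                       weights=wgt)
    slices_having_nans = np.isnan(arr[-1, ...])
                                  ~~~^^^^^^^^^
IndexError: index -1 is out of bounds for axis 0 with size 0
```

```bash
sed -i "s/(a<.05)&(a>-.2)/(a<amax)\&(a>-.2)/; s/def chk(c):/def chk(c,amax=-.012):/; s/,'z rear'.*$/)/" held.py; python3 held.py yellow
```

```text
top 21 jaw tip from edge -0.0505, back -0.0659 front-part lateral -0.0239 0.0224 z front [0.117 0.128]
scene 542 jaw tip from edge -0.0498, back -0.1737 front-part lateral -0.0288 0.0217 z front [0.101 0.128]
```

```bash
python3 -m jog '[[[-0.008,0,0],[0,0,0]],[[-0.01,0,0],[0,0,0]],[[-0.01,0,0],[0,0,0]],[[-0.01,0,0],[0,0,0]],[[-0.01,0,0],[0,0,0]],[[-0.01,0,0],[0,0,0]],[[-0.01,0,0],[0,0,0]],[[-0.005,0,0],[0,0,0]],[[0,0,0],[0,0,0]],[[0,0,0],[0,0,0]]]'
python3 - <<'E'
from m import *
V("scene").save("g5",(250,220,390,325),5)
E
```

```text
time_s: 16.35
tool_pos: [0.5706, -0.0092, 0.1004]
tcp_rot: [-0.043, 0.999, 0.0, -0.0]
contact_force: [-0.5, 0.6, -1.0]
finger_gap: 0.0307
gripper_force: 59.9
```

View pics/g5.png

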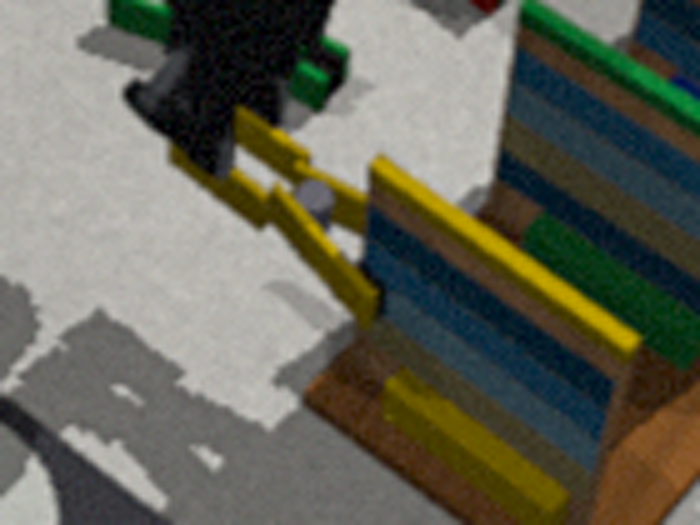

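Pads straddle the yellow edge (crop (375,290)), no contact. Releasing.

```bash
python3 -m jog '[[[0,0,0],[0,0,0]],[[0,0,0],[0,0,0]],[[0,0,0],[0,0,0]],[[0,0,0],[0,0,0]]]' 0.05
python3 -m jog '[[[0,0,0],[0,0,0]],[[0,0,0],[0,0,0]],[[0,0,0],[0,0,0]]]' 0.07
python3 -m jog '[[[0,0,-0.015],[0,0,0]],[[0,0,-0.025],[0,0,0]],[[0,0,-0.03],[0,0,0]],[[0.03,0,-0.03],[0,0,0]],[[0.04,0,0],[0,0,0]],[[0.04,0,0],[0,0,0]],[[0.04,0,0],[0,0,0]],[[0,0,0],[0,0,0]]]'
python3 - <<'E'
from held import *
from go import go
chk('yellow',.02)
v=V("top"); print('pot',end=' '); pot(v)
for c in('green','red','blue'):
    p,w=clamp(v,c,(.35,.597,-.12,.45)); p=p-.0015*w; g=p-.045*w; a=np.degrees(np.arctan2(w[1],w[0])); print('  grip',g,a); go(g[0],g[1],.002,90+a)
V("scene").save("g6",(250,220,390,325),5)
E
```

```text
time_s: 16.8
tool_pos: [0.5708, -0.009, 0.1007]
tcp_rot: [-0.043, 0.999, 0.0, 0.0]
contact_force: [-0.5, 1.1, -0.3]
finger_gap: 0.0498
gripper_force: 11.1
time_s: 17.1
tool_pos: [0.571, -0.0093, 0.1007]
tcp_rot: [-0.043, 0.999, -0.0, 0.0]
contact_force: [-0.2, 0.2, -0.2]
finger_gap: 0.07
gripper_force: 0.0
time_s: 17.9
tool_pos: [0.4167, -0.0231, 0.2007]
tcp_rot: [-0.043, 0.999, 0.0, -0.001]
contact_force: [0.5, 0.1, 0.4]
finger_gap: 0.0701
gripper_force: 0.0
top 168 jaw tip from edge 0.0175, back -0.1070 front-part lateral -0.0139 0.0165 z front [0.108 0.125]
scene 599 jaw tip from edge 0.0182, back -0.1055 front-part lateral -0.0194 0.0087 z front [0.093 0.132]
pot lid [ 0.5954 -0.3782  0.105 ] [0.10537369 0.10712522]
handle 188 centroid [ 0.4867 -0.3638] dir deg 173.9 range 0.05940927517513441 0.15971388749432705 offset of axis from centre 0.0027525967262712354
green 76 len 0.074 width 0.035 pin(from jaw) [0.4673 0.0979] pin(from handle) [0.5258 0.1078] yaw deg 9.6 z 0.031
  grip [0.45074017 0.09512291] 9.578001190210411
t 18.1 at [ 0.4222 -0.022   0.2013] gap 0.0701 f 0.0 now: shift [-38.2 114.2 199.4] turn [-0.   0.1 -4.6] | after turn: shift [-47.6 110.8 199.3]
red 159 len 0.125 width 0.061 pin(from jaw) [0.4897 0.2228] pin(from handle) [0.4979 0.2225] yaw deg -2.6 z 0.030
  grip [0.44736916 0.22476788] -2.6232577554552736
t 18.1 at [ 0.4222 -0.022   0.2013] gap 0.0701 f 0.0 now: shift [-46.1 243.7 199.4] turn [0.  0.1 7.6] | after turn: shift [-13.9 247.7 199.3]
blue 167 len 0.126 width 0.062 pin(from jaw) [0.4608 0.3521] pin(from handle) [0.468  0.3529] yaw deg 6.8 z 0.029
  grip [0.41821934 0.346992  ] 6.780635765240694
t 18.1 at [ 0.4222 -0.022   0.2013] gap 0.0701 f 0.0 now: shift [-27.6 368.  199.3] turn [ 0.   0.1 -1.8] | after turn: shift [-39.6 366.9 199.3]
```

View pics/g6.png

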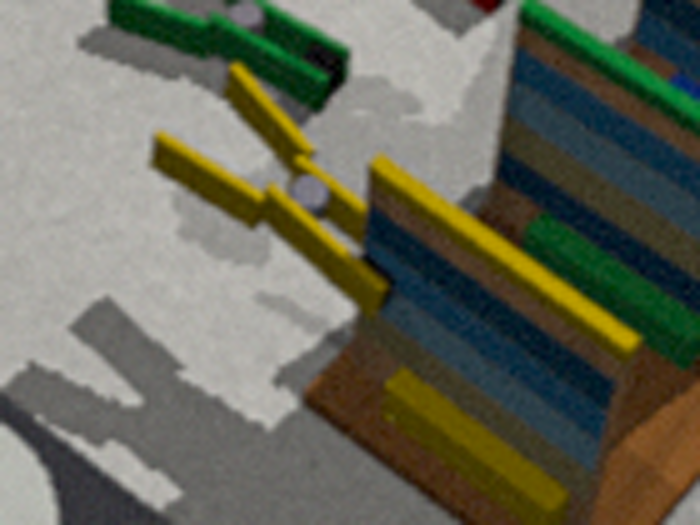

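Yellow holds level on its edge, with the jaw about 10 mm past it. Next is green.

```bash
python3 -m jog '[[[0,0,0],[0,0,-5.5]],[[-0.006,0.0273,0.02],[0,0,0]],[[-0.006,0.0273,0.02],[0,0,0]],[[-0.006,0.0273,0.02],[0,0,0]],[[-0.006,0.0273,0.02],[0,0,0]],[[0,0,0.03],[0,0,0]],[[0,0,0.03],[0,0,0]],[[0,0,0],[0,0,0]],[[0,0,0],[0,0,0]]]' 0.075
python3 go.py 0.426 0.0899 0.002 100.5
python3 - <<'E'
from m import *
V("scene").save("g7",(250,180,350,250),6)
E
```

```text
time_s: 19.0
tool_pos: [0.4262, 0.0899, 0.0605]
tcp_rot: [-0.091, 0.996, -0.001, -0.0]
contact_force: [0.1, 0.1, 0.3]
finger_gap: 0.0749
gripper_force: 0.0
t 19.0 at [0.4262 0.0899 0.0605] gap 0.0749 f 0.0 now: shift [ 0.1  0.1 58.5] turn [-0.1 -0.1 -0. ] | after turn: shift [ 0.2  0.  58.5]
```

View pics/g7.png

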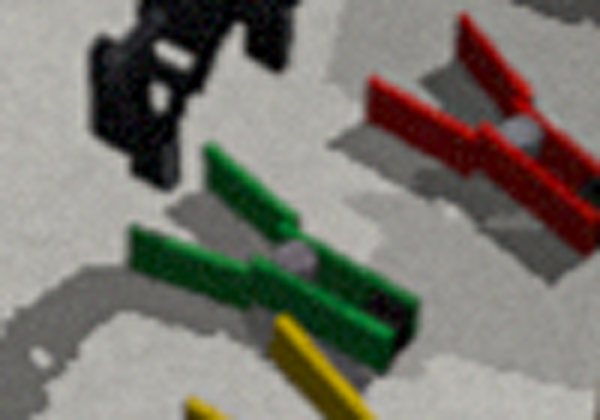

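Fingers straddle the green handles (tips at crop (155,180) and (268,65)). Descending and gripping.

```bash
python3 -m jog '[[[0,0,0.02],[0,0,0]],[[0,0,0.02],[0,0,0]],[[0,0,0.012],[0,0,0]],[[0,0,0.006],[0,0,0]],[[0,0,0],[0,0,0]],[[0,0,0],[0,0,0]]]'
python3 -m jog '[[[0,0,0],[0,0,0]],[[0,0,0],[0,0,0]],[[0,0,0],[0,0,0]]]' 0.045
python3 -m jog '[[[0,0,0],[0,0,0]],[[0,0,0],[0,0,0]],[[0,0,0],[0,0,0]],[[0,0,0],[0,0,0]]]' 0.025
```

```text
time_s: 19.65
tool_pos: [0.4263, 0.0902, 0.0037]
tcp_rot: [-0.091, 0.996, 0.0, 0.001]
contact_force: [-0.9, -0.2, -0.3]
finger_gap: 0.0753
gripper_force: 0.0
time_s: 19.95
tool_pos: [0.4269, 0.0903, 0.005]
tcp_rot: [-0.092, 0.996, 0.0, 0.002]
contact_force: [-3.0, -1.2, 17.0]
finger_gap: 0.045
gripper_force: 8.7
time_s: 20.35
tool_pos: [0.4289, 0.0921, 0.0056]
tcp_rot: [-0.092, 0.996, 0.002, 0.004]
contact_force: [-2.4, 3.3, 17.2]
finger_gap: 0.0252
gripper_force: 8.4
```

Run:
```python
from m import *
a=V("scene"); a.save("g8",(250,175,350,250),7.5)
v=V("top")
for V_ in (a,): 
  P=V_.P; m=cmask(V_,'green')&(P[...,0]<.6)&(P[...,2]<.1)&(P[...,1]>0); print(np.percentile(P[m],[2,50,98],axis=0).round(3))
```

```text
[[0.414 0.057 0.004]
 [0.472 0.089 0.023]
 [0.528 0.116 0.034]]
```

View pics/g8.png

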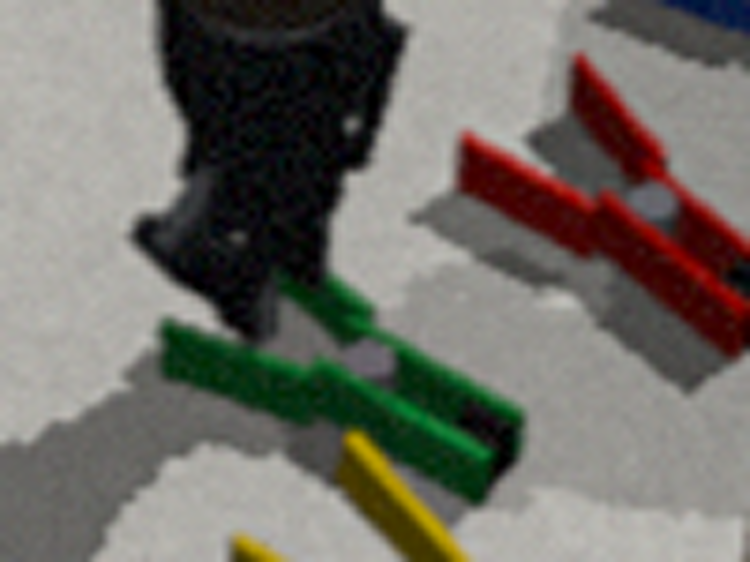

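```bash
python3 - <<'E'
from m import *
v=V("scene")
for z in(0,.007,.015,.02,.025,.03): print(z,'g1',v.pix([.4363,-.002,z]).round(1),'seen 261.7,239.3','| g8',v.pix([.4289+.0025,.0921-.015,z]).round(1),'seen 284,220')
E
python3 -m jog '[[[0,0,-0.02],[0,0,0]],[[0,0,-0.02],[0,0,0]],[[0.02,0,-0.03],[0,0,0]],[[0.04,0,-0.03],[0,0,0]],[[0.04,0,-0.02],[0,0,0]],[[0,0,0],[0,0,0]]]'
python3 - <<'E'
from m import *
from go import go
v=V("top"); p,w=clamp(v,'green',(.35,.597,0.02,.16)); p=p-.0015*w; g=p-.045*w; a=np.degrees(np.arctan2(w[1],w[0])); print('  grip',g,a); go(g[0],g[1],-.006,90+a)
E
```

```text
0 g1 [262.6 242.7] seen 261.7,239.3 | g8 [282.9 225.1] seen 284,220
0.007 g1 [262.5 241.2] seen 261.7,239.3 | g8 [282.9 223.5] seen 284,220
0.015 g1 [262.4 239.4] seen 261.7,239.3 | g8 [282.9 221.7] seen 284,220
0.02 g1 [262.3 238.3] seen 261.7,239.3 | g8 [282.9 220.6] seen 284,220
0.025 g1 [262.3 237.2] seen 261.7,239.3 | g8 [282.9 219.4] seen 284,220
0.03 g1 [262.2 236. ] seen 261.7,239.3 | g8 [282.9 218.3] seen 284,220
time_s: 21.1
tool_pos: [0.3243, 0.0706, 0.1251]
tcp_rot: [-0.092, 0.996, 0.002, 0.002]
contact_force: [-0.5, 0.5, -0.1]
finger_gap: 0.025
gripper_force: 0.0
green 110 len 0.124 width 0.059 pin(from jaw) [0.4672 0.097 ] pin(from handle) [0.4762 0.0987] yaw deg 11.0 z 0.030
  grip [0.42606315 0.08898594] 10.981032066102795
t 21.1 at [0.3261 0.0715 0.1245] gap 0.0250 f 0.0 now: shift [-100.7   -1.6  131. ] turn [ 0.2  0.3 -0.4] | after turn: shift [-101.4   -1.9  130.5]
```

Tips sit roughly 15–20 mm above the TCP when part-open, so I'll go lower this time.

```bash
python3 -m jog '[[[-0.025,-0.0005,0.008],[0,0,0]],[[-0.025,-0.0005,0.008],[0,0,0]],[[-0.025,-0.0005,0.008],[0,0,0]],[[-0.0255,-0.0003,0.01],[0,0,0]],[[0,0,0.03],[0,0,0]],[[0,0,0.03],[0,0,0]],[[0,0,0.02],[0,0,0]],[[0,0,0.014],[0,0,0]],[[0,0,0.004],[0,0,0]],[[0,0,0],[0,0,0]]]' 0.075
python3 go.py 0.426 0.089 -0.008 101
python3 -m jog '[[[0,0,0],[0,0,0]],[[0,0,0],[0,0,0]],[[0,0,0],[0,0,0]]]' 0.045
python3 -m jog '[[[0,0,0],[0,0,0]],[[0,0,0],[0,0,0]],[[0,0,0],[0,0,0]],[[0,0,0],[0,0,0]]]' 0.025
```

```text
time_s: 22.15
tool_pos: [0.4263, 0.0878, -0.0103]
tcp_rot: [-0.091, 0.996, -0.001, -0.001]
contact_force: [-0.6, 0.2, -0.5]
finger_gap: 0.0748
gripper_force: 0.0
t 22.1 at [ 0.4263  0.0878 -0.0103] gap 0.0748 f 0.0 now: shift [ 0.1  1.2 -2.3] turn [-0.1 -0.1 -0.6] | after turn: shift [ 0.1  1.2 -2.3]
time_s: 22.45
tool_pos: [0.4269, 0.0884, -0.0078]
tcp_rot: [-0.091, 0.996, 0.0, 0.001]
contact_force: [-1.5, -0.6, 7.3]
finger_gap: 0.0453
gripper_force: 13.0
time_s: 22.85
tool_pos: [0.4271, 0.0887, -0.007]
tcp_rot: [-0.092, 0.996, 0.001, 0.002]
contact_force: [-4.6, 0.5, 15.2]
finger_gap: 0.0324
gripper_force: 58.8
```

```bash
python3 -m jog '[[[0,0,-0.01],[0,0,0]],[[0,0,-0.02],[0,0,0]],[[0,0,-0.025],[0,0,0]],[[0,0,-0.025],[0,0,0]],[[0,0,-0.022],[0,0,3]],[[0,0,0],[0,0,2.5]],[[-0.018,0.0014,0],[0,0,0]],[[-0.02,0.0014,0],[0,0,0]],[[-0.02,0.0014,0],[0,0,0]],[[0,0,0],[0,0,0]]]'
python3 -m jog '[[[0,0,0],[0,0,0]]]' >/dev/null
python3 held.py green; python3 go.py 0.5572 0.1044 0.093 95
```

```text
time_s: 23.85
tool_pos: [0.486, 0.0979, 0.0936]
tcp_rot: [-0.043, 0.999, 0.001, 0.002]
contact_force: [-0.3, -0.3, -0.3]
finger_gap: 0.0323
gripper_force: 60.0
top 36 jaw tip from edge -0.0520, back -0.1767 front-part lateral -0.0227 0.0214 z front [0.112 0.134]
scene 450 jaw tip from edge -0.0502, back -0.1741 front-part lateral -0.028 0.0239 z front [0.106 0.133]
t 24.1 at [0.4825 0.0968 0.0928] gap 0.0325 f 60.0 now: shift [-75.1   1.1  -0.3] turn [ 0.  -0.  -0.1] | after turn: shift [-75.1   1.   -0.2]
```

```bash
python3 -m jog '[[[-0.008,0.001,0],[0,0,0]],[[-0.01,0,0],[0,0,0]],[[-0.01,0,0],[0,0,0]],[[-0.01,0,0],[0,0,0]],[[-0.01,0,0],[0,0,0]],[[-0.01,0,0],[0,0,0]],[[-0.01,0,0],[0,0,0]],[[-0.008,0,0],[0,0,0]],[[0,0,0],[0,0,0]],[[0,0,0],[0,0,0]]]'
python3 -c "from held import *; chk('green',.04)"
```

```text
time_s: 25.05
tool_pos: [0.5589, 0.1046, 0.0924]
tcp_rot: [-0.043, 0.999, -0.0, -0.0]
contact_force: [-0.4, -0.0, -0.7]
finger_gap: 0.0322
gripper_force: 60.0
top 16 jaw tip from edge 0.0258, back -0.1016 front-part lateral -0.0228 -0.0169 z front [0.107 0.13 ]
scene 393 jaw tip from edge 0.0263, back -0.1005 front-part lateral -0.0265 -0.0139 z front [0.104 0.131]
```

```bash
python3 -m jog '[[[0,0,0],[0,0,0]],[[0,0,0],[0,0,0]],[[0,0,0],[0,0,0]],[[0,0,0],[0,0,0]]]' 0.05 | grep force
python3 -m jog '[[[0,0,0],[0,0,0]],[[0,0,0],[0,0,0]],[[0,0,0],[0,0,0]]]' 0.072 | grep force
python3 -m jog '[[[0,0,-0.015],[0,0,0]],[[0,0,-0.025],[0,0,0]],[[0,0,-0.03],[0,0,0]],[[0.03,0,-0.03],[0,0,0]],[[0.04,0,0],[0,0,0]],[[0.04,0,0],[0,0,0]],[[0.04,0,0],[0,0,0]],[[0,0,0],[0,0,0]]]'
python3 - <<'E'
from held import *
from go import go
chk('yellow',.03);chk('green',.04)
v=V("top"); pot(v)
for c in('red','blue'):
    p,w=clamp(v,c,(.35,.597,.16,.45)); p=p-.0015*w; g=p-.045*w; a=np.degrees(np.arctan2(w[1],w[0])); print('  grip',g,a); go(g[0],g[1],-.008,90+a)
E
```

```text
contact_force: [-0.5, -2.2, -0.3]
gripper_force: 10.2
contact_force: [-1.0, -0.0, -1.3]
gripper_force: 0.0
time_s: 26.65
tool_pos: [0.4052, 0.0906, 0.1926]
tcp_rot: [-0.044, 0.999, 0.0, -0.001]
contact_force: [-0.4, -0.1, 0.7]
finger_gap: 0.0725
gripper_force: 0.0
top 182 jaw tip from edge 0.0220, back -0.1065 front-part lateral -0.0142 0.0165 z front [0.104 0.124]
scene 619 jaw tip from edge 0.0201, back -0.1044 front-part lateral -0.019 -0.0043 z front [0.091 0.149]
top 166 jaw tip from edge 0.0260, back -0.1017 front-part lateral -0.0162 0.0152 z front [0.104 0.148]
scene 569 jaw tip from edge 0.0255, back -0.1015 front-part lateral -0.0207 -0.0069 z front [0.103 0.134]
lid [ 0.5954 -0.3781  0.105 ] [0.10562917 0.10742131]
handle 188 centroid [ 0.4872 -0.3638] dir deg 173.8 range 0.06105101863180092 0.15967498667765992 offset of axis from centre 0.0025503572731356994
red 148 len 0.131 width 0.060 pin(from jaw) [0.4917 0.2261] pin(from handle) [0.4936 0.2256] yaw deg -15.6 z 0.030
  grip [0.44784115 0.23837054] -15.592417852380573
t 26.9 at [0.4107 0.0923 0.1928] gap 0.0717 f 0.0 now: shift [-49.4 142.3 200.8] turn [ 0.   0.  20.5] | after turn: shift [  3.5 150.7 200.8]
blue 168 len 0.125 width 0.062 pin(from jaw) [0.4608 0.3521] pin(from handle) [0.4684 0.353 ] yaw deg 6.8 z 0.030
  grip [0.41844044 0.34703854] 6.847290118408225
t 26.9 at [0.4107 0.0923 0.1928] gap 0.0717 f 0.0 now: shift [-29.5 253.1 200.8] turn [ 0.   0.  -1.9] | after turn: shift [-38.  252.  200.8]
```

```bash
python3 -m jog '[[[0,0,0],[0,0,-1.9]],[[-0.0042,0.028,0.008],[0,0,0]],[[-0.0042,0.028,0.008],[0,0,0]],[[-0.0042,0.028,0.008],[0,0,0]],[[-0.0042,0.028,0.008],[0,0,0]],[[-0.0042,0.028,0.008],[0,0,0]],[[-0.0042,0.028,0.008],[0,0,0]],[[-0.0042,0.028,0.008],[0,0,0]],[[-0.0042,0.028,0.01],[0,0,0]],[[-0.0042,0.028,0.01],[0,0,0]]]' 0.075
python3 -m jog '[[[0,0,0],[0,0,0]],[[0,0,0],[0,0,0]]]' >/dev/null
python3 go.py .4184 .347 -.008 96.8
python3 - <<'E'
from m import *
v=V("top"); clamps(v,(.35,.597,.13,.29),['red']); 
v=V("scene"); P=v.P; 
for c,b in(('red',(.1,.29)),('blue',(.29,.45))):
    m=cmask(v,c)&(P[...,2]>.022)&(P[...,2]<.045)&(P[...,0]<.597)&(P[...,0]>.35)&(P[...,1]>b[0])&(P[...,1]<b[1]); q=P[m][:,:2]; print(c,len(q),q.min(0),q.max(0),q.mean(0))
    f=q[:,0]<q[:,0].min()+.015; print('rear',q[f].min(0),q[f].max(0))
E
```

```text
time_s: 27.9
tool_pos: [0.418, 0.3482, 0.1154]
tcp_rot: [-0.059, 0.998, -0.0, -0.0]
contact_force: [0.5, 0.7, 0.4]
finger_gap: 0.0749
gripper_force: 0.0
t 28.1 at [0.4175 0.3469 0.1153] gap 0.0754 f 0.0 now: shift [ -1.1   0.2 123.3] turn [-0.1 -0.1  0.1] | after turn: shift [ -0.9   0.  123.3]
red 164 len 0.125 width 0.061 pin(from jaw) [0.4897 0.2227] pin(from handle) [0.4976 0.2224] yaw deg -2.4 z 0.029
red 288 [0.42253491 0.19146306] [0.54952257 0.25666402] [0.48862203 0.2187074 ]
rear [0.42253491 0.19146306] [0.43750835 0.25666402]
blue 274 [0.3922106  0.31113134] [0.52213907 0.37460039] [0.45972547 0.34744728]
rear [0.3922106  0.31113134] [0.40694092 0.37398246]
```

Red is unmoved; the odd reading was occlusion. Gripping blue.

```bash
python3 -m jog '[[[-0.001,0,0.03],[0,0,0]],[[0,0,0.03],[0,0,0]],[[0,0,0.03],[0,0,0]],[[0,0,0.02],[0,0,0]],[[0,0,0.011],[0,0,0]],[[0,0,0.003],[0,0,0]],[[0,0,0],[0,0,0]],[[0,0,0],[0,0,0]]]' | head -2
python3 -m jog '[[[0,0,0],[0,0,0]],[[0,0,0],[0,0,0]],[[0,0,0],[0,0,0]]]' 0.045 >/dev/null
python3 -m jog '[[[0,0,0],[0,0,0]],[[0,0,0],[0,0,0]],[[0,0,0],[0,0,0]],[[0,0,0],[0,0,0]]]' 0.025
python3 -c "
e=(.6257,.2259);import math;w=(math.cos(math.radians(5)),math.sin(math.radians(5)))
from go import go
go(e[0]-.15*w[0],e[1]-.15*w[1],.093,95)"
```

```text
time_s: 29.0
tool_pos: [0.4189, 0.3473, -0.0062]
time_s: 29.7
tool_pos: [0.419, 0.348, -0.0042]
tcp_rot: [-0.06, 0.998, 0.001, 0.001]
contact_force: [-4.1, -1.1, 14.5]
finger_gap: 0.0318
gripper_force: 59.2
t 29.7 at [ 0.419   0.348  -0.0042] gap 0.0318 f 59.2 now: shift [ -40.8 -140.8  -97.5] turn [0.2 0.2 1.9] | after turn: shift [ -45.3 -139.7  -97.2]
```

```bash
python3 -m jog '[[[0,0,-0.01],[0,0,0]],[[0,0,-0.02],[0,0,0]],[[0,0,-0.025],[0,0,0]],[[0,0,-0.025],[0,0,0]],[[0,0,-0.018],[0,0,1.9]],[[-0.004,-0.015,0],[0,0,0]],[[-0.006,-0.0185,0],[0,0,0]],[[-0.006,-0.0185,0],[0,0,0]],[[-0.006,-0.0185,0],[0,0,0]],[[-0.006,-0.0185,0],[0,0,0]]]' >/dev/null
python3 -m jog '[[[-0.006,-0.0185,0],[0,0,0]],[[-0.006,-0.0185,0],[0,0,0]],[[-0.005,-0.014,0],[0,0,0]],[[0,0,0],[0,0,0]],[[0,0,0],[0,0,0]]]'
python3 held.py blue; python3 -c "
from go import go
go(.5490,.2192,.093,95)"
```

```text
time_s: 31.2
tool_pos: [0.475, 0.2106, 0.0903]
tcp_rot: [-0.043, 0.999, -0.0, -0.0]
contact_force: [-0.4, -0.3, -0.5]
finger_gap: 0.0319
gripper_force: 59.9
top 94 jaw tip from edge -0.0509, back -0.1772 front-part lateral -0.0262 0.0199 z front [0.105 0.129]
scene 543 jaw tip from edge -0.0494, back -0.1761 front-part lateral -0.0298 0.0188 z front [0.098 0.128]
t 31.3 at [0.475  0.2113 0.0905] gap 0.0319 f 59.9 now: shift [-74.4   1.4  -2.5] turn [ 0. -0. -0.] | after turn: shift [-74.4   1.4  -2.5]
```

```bash
python3 -m jog '[[[-0.008,0.002,-0.002],[0,0,0]],[[-0.01,0.0005,0],[0,0,0]],[[-0.01,0,0],[0,0,0]],[[-0.01,0,0],[0,0,0]],[[-0.01,0,0],[0,0,0]],[[-0.01,0,0],[0,0,0]],[[-0.01,0,0],[0,0,0]],[[-0.008,0,0],[0,0,0]],[[0,0,0],[0,0,0]],[[0,0,0],[0,0,0]]]'
python3 -c "from held import *; chk('blue',.04)"
```

```text
time_s: 32.3
tool_pos: [0.5504, 0.2199, 0.0924]
tcp_rot: [-0.043, 0.999, -0.0, -0.0]
contact_force: [-0.2, -0.1, -1.0]
finger_gap: 0.0319
gripper_force: 59.9
top 84 jaw tip from edge 0.0265, back -0.1020 front-part lateral -0.0231 0.0248 z front [0.106 0.128]
scene 500 jaw tip from edge 0.0264, back -0.1006 front-part lateral -0.0265 -0.0033 z front [0.096 0.128]
```

```bash
python3 -m jog '[[[0,0,0],[0,0,0]],[[0,0,0],[0,0,0]],[[0,0,0],[0,0,0]],[[0,0,0],[0,0,0]]]' 0.05 | grep force
python3 -m jog '[[[0,0,0],[0,0,0]],[[0,0,0],[0,0,0]],[[0,0,0],[0,0,0]]]' 0.072 | grep force
python3 -m jog '[[[0,0,-0.015],[0,0,0]],[[0,0,-0.025],[0,0,0]],[[0,0,-0.03],[0,0,0]],[[0.03,0,-0.03],[0,0,0]],[[0.04,0,0],[0,0,0]],[[0.04,0,0],[0,0,0]],[[0.04,0,0],[0,0,0]],[[0,0,0],[0,0,0]]]'
python3 - <<'E'
from held import *
from go import go
chk('yellow',.03);chk('green',.04);chk('blue',.04)
clamps(V("top"),(.35,.597,.13,.29),['red'])
go(.4474,.2248,-.008,87.5)
E
```

```text
contact_force: [-0.0, -1.3, -0.2]
gripper_force: 10.8
contact_force: [-0.6, -0.6, -0.8]
gripper_force: 0.0
time_s: 33.9
tool_pos: [0.3972, 0.2057, 0.1929]
tcp_rot: [-0.044, 0.999, 0.0, -0.001]
contact_force: [0.6, 0.1, 0.6]
finger_gap: 0.0725
gripper_force: 0.0
top 180 jaw tip from edge 0.0222, back -0.1065 front-part lateral -0.0139 0.0165 z front [0.11  0.125]
scene 610 jaw tip from edge 0.0209, back -0.1050 front-part lateral -0.0187 -0.0025 z front [0.093 0.15 ]
top 178 jaw tip from edge 0.0263, back -0.1017 front-part lateral -0.016 0.0154 z front [0.106 0.156]
scene 573 jaw tip from edge 0.0254, back -0.0995 front-part lateral -0.0201 -0.0048 z front [0.103 0.133]
top 210 jaw tip from edge 0.0234, back -0.1024 front-part lateral -0.0161 0.016 z front [0.106 0.13 ]
scene 625 jaw tip from edge 0.0245, back -0.1004 front-part lateral -0.0215 -0.0049 z front [0.097 0.132]
red 140 len 0.127 width 0.053 pin(from jaw) [0.48   0.2177] pin(from handle) [0.474  0.2166] yaw deg -169.8 z 0.030
t 34.2 at [0.4019 0.2073 0.1924] gap 0.0720 f 0.0 now: shift [-46.8  13.6 200.3] turn [-0.  -0.   7.4] | after turn: shift [-44.6  19.4 200.4]
```

```bash
python3 -m jog '[[[0,0,0],[0,0,7.4]],[[-0.015,0.0065,0.03],[0,0,0]],[[-0.015,0.0065,0.03],[0,0,0]],[[-0.0146,0.0064,0.03],[0,0,0]],[[0,0,0.03],[0,0,0]],[[0,0,0],[0,0,0]],[[0,0,0],[0,0,0]]]' 0.075
python3 go.py .4474 .2248 -.008 87.5
python3 - <<'E'
from m import *
v=V("scene"); P=v.P
m=cmask(v,'red')&(P[...,2]>.022)&(P[...,2]<.045)&(P[...,0]<.597)&(P[...,0]>.35)&(P[...,1]>.1)&(P[...,1]<.29); q=P[m][:,:2]; print(len(q),q.min(0),q.max(0),q.mean(0))
E
```

```text
time_s: 34.95
tool_pos: [0.447, 0.2244, 0.0724]
tcp_rot: [0.021, 1.0, -0.001, -0.0]
contact_force: [-0.4, 0.8, 1.0]
finger_gap: 0.075
gripper_force: 0.0
t 35.0 at [0.447  0.2244 0.0724] gap 0.0750 f 0.0 now: shift [-0.4  0.5 80.4] turn [-0.1 -0.   0. ] | after turn: shift [-0.4  0.4 80.4]
280 [0.42318571 0.19073383] [0.54875455 0.25639929] [0.4890814  0.21876063]
```

Red unmoved. Grip, lift, and bring it in front of the red panel.

```bash
python3 -m jog '[[[0,0.0005,0.025],[0,0,0]],[[0,0,0.025],[0,0,0]],[[0,0,0.018],[0,0,0]],[[0,0,0.01],[0,0,0]],[[0,0,0.003],[0,0,0]],[[0,0,0],[0,0,0]],[[0,0,0],[0,0,0]]]' | head -2
python3 -m jog '[[[0,0,0],[0,0,0]],[[0,0,0],[0,0,0]],[[0,0,0],[0,0,0]]]' 0.045 >/dev/null
python3 -m jog '[[[0,0,0],[0,0,0]],[[0,0,0],[0,0,0]],[[0,0,0],[0,0,0]],[[0,0,0],[0,0,0]]]' 0.025
python3 -c "
from go import go
go(.6144-.1494,.3404+.0015-.0131,.093,95)"
```

```text
time_s: 35.7
tool_pos: [0.4473, 0.2258, -0.0072]
time_s: 36.4
tool_pos: [0.4474, 0.2258, -0.0059]
tcp_rot: [0.021, 1.0, 0.001, 0.001]
contact_force: [-2.9, -1.9, 14.6]
finger_gap: 0.0326
gripper_force: 59.0
t 36.4 at [ 0.4474  0.2258 -0.0059] gap 0.0326 f 59.0 now: shift [-13.5 103.8 -98.7] turn [ 0.1  0.1 -7.4] | after turn: shift [-26.5 101.1 -98.9]
```

```bash
python3 -m jog '[[[0,0,-0.01],[0,0,0]],[[0,0,-0.015],[0,0,0]],[[0,0,-0.015],[0,0,-3.7]],[[-0.003,0.014,0],[0,0,-3.7]],[[-0.004,0.0175,0],[0,0,0]],[[-0.004,0.0175,0],[0,0,0]],[[-0.004,0.0175,0],[0,0,0]],[[-0.004,0.0175,0],[0,0,0]],[[-0.003,0.0175,0],[0,0,0]],[[0,0,0],[0,0,0]]]' >/dev/null
python3 -m jog '[[[0,0,-0.015],[0,0,0]],[[0,0,-0.02],[0,0,0]],[[0,0,-0.02],[0,0,0]],[[0,0,-0.005],[0,0,0]],[[0,0,0],[0,0,0]],[[0,0,0],[0,0,0]]]'
python3 held.py red; python3 -c "
from held import *
chk('blue',.04)
from go import go
go(.6144-.0767,.3404+.0015-.0067,.093,95)"
```

```text
time_s: 38.0
tool_pos: [0.46, 0.3274, 0.0906]
tcp_rot: [-0.043, 0.999, -0.001, -0.001]
contact_force: [-0.3, -0.1, -0.0]
finger_gap: 0.032
gripper_force: 59.8
top 143 jaw tip from edge -0.0555, back -0.1799 front-part lateral -0.0228 0.0222 z front [0.1  0.13]
scene 538 jaw tip from edge -0.0532, back -0.1798 front-part lateral -0.0283 0.0245 z front [0.101 0.129]
top 216 jaw tip from edge 0.0237, back -0.1024 front-part lateral -0.0157 0.0149 z front [0.101 0.13 ]
scene 633 jaw tip from edge 0.0249, back -0.1008 front-part lateral -0.0214 0.0055 z front [0.093 0.13 ]
t 38.2 at [0.4602 0.3275 0.0906] gap 0.0321 f 59.8 now: shift [-77.8   1.   -2.5] turn [-0.1 -0.1 -0.1] | after turn: shift [-77.8   0.9  -2.4]
```

Tip is 54 mm short of the edge. Advance 79 mm, then check.

```bash
python3 -m jog '[[[-0.008,0.001,0],[0,0,0]],[[-0.011,0,0],[0,0,0]],[[-0.011,0,0],[0,0,0]],[[-0.01,0,0],[0,0,0]],[[-0.01,0,0],[0,0,0]],[[-0.01,0,0],[0,0,0]],[[-0.01,0,0],[0,0,0]],[[-0.009,0,0],[0,0,0]],[[0,0,0],[0,0,0]],[[0,0,0],[0,0,0]]]'
python3 -c "from held import *; chk('red',.04)"
```

```text
time_s: 39.2
tool_pos: [0.5392, 0.3356, 0.0914]
tcp_rot: [-0.043, 0.999, -0.0, -0.0]
contact_force: [0.1, -0.1, -1.8]
finger_gap: 0.0323
gripper_force: 59.8
top 133 jaw tip from edge 0.0258, back -0.1019 front-part lateral -0.0232 0.0243 z front [0.1   0.132]
scene 517 jaw tip from edge 0.0257, back -0.1015 front-part lateral -0.0267 -0.0006 z front [0.1   0.132]
```

```bash
python3 -m jog '[[[0,0,0],[0,0,0]],[[0,0,0],[0,0,0]],[[0,0,0],[0,0,0]],[[0,0,0],[0,0,0]]]' 0.05 | grep force
python3 -m jog '[[[0,0,0],[0,0,0]],[[0,0,0],[0,0,0]],[[0,0,0],[0,0,0]]]' 0.072 | grep force
python3 -m jog '[[[0,0,-0.015],[0,0,0]],[[0,0,-0.025],[0,0,0]],[[0,0,-0.03],[0,0,0]],[[0.03,0,-0.03],[0,0,0]],[[0.04,0,0],[0,0,0]],[[0.04,0,0],[0,0,0]],[[0.03,-0.01,0],[0,0,0]],[[0,-0.03,0],[0,0,0]],[[0,-0.03,0],[0,0,0]],[[0,0,0],[0,0,0]]]'
python3 - <<'E'
from held import *
from go import go
for c in EDGE: print(c); chk(c,.04)
v=V("top"); p=pot(v)[:2]
h,s,w=cv2.split(v.hsv);P=v.P
m=(w>120)&(s<60)&(abs(P[...,2]-.03)<.012)&(P[...,0]>.5)&(P[...,0]<.67)&(P[...,1]<-.14)&(P[...,1]>-.31)
print('rest',ring_ell(v,m,.03))
E
```

```text
contact_force: [-0.5, 0.2, -0.5]
gripper_force: 11.2
contact_force: [0.2, 0.7, 0.6]
gripper_force: 0.0
time_s: 41.0
tool_pos: [0.4051, 0.2515, 0.1921]
tcp_rot: [-0.042, 0.999, 0.0, -0.0]
contact_force: [0.2, 0.1, -1.0]
finger_gap: 0.0717
gripper_force: 0.0
yellow
top 183 jaw tip from edge 0.0217, back -0.1066 front-part lateral -0.014 0.0165 z front [0.106 0.124]
scene 616 jaw tip from edge 0.0194, back -0.1040 front-part lateral -0.0184 -0.0038 z front [0.092 0.143]
green
top 178 jaw tip from edge 0.0263, back -0.1016 front-part lateral -0.0162 0.0153 z front [0.104 0.154]
scene 552 jaw tip from edge 0.0256, back -0.0994 front-part lateral -0.0204 -0.0033 z front [0.104 0.14 ]
blue
top 228 jaw tip from edge 0.0233, back -0.1026 front-part lateral -0.0156 0.0156 z front [0.101 0.132]
scene 637 jaw tip from edge 0.0243, back -0.1004 front-part lateral -0.0202 -0.0031 z front [0.096 0.13 ]
red
top 213 jaw tip from edge 0.0214, back -0.1026 front-part lateral -0.0143 0.0163 z front [0.121 0.137]
scene 632 jaw tip from edge 0.0245, back -0.1021 front-part lateral -0.02 0.0018 z front [0.102 0.133]
lid [ 0.5425 -0.3844  0.105 ] [0.10668032 0.10760128]
handle 175 centroid [ 0.4332 -0.3719] dir deg 173.4 range 0.06085665476201913 0.1590720710709505 offset of axis from centre -3.268742172932507e-05
rest (array([ 0.57661037, -0.22266627,  0.03      ]), array([0.12905083, 0.1305229 ]))
```

All four clamps hold, but the pot was knocked to (0.5425, −0.3844). It still stands on the plate, so I'll fetch it from there.

```bash
python3 go.py .4531 -.3741 .19 83.4
python3 -m jog '[[[0,0,0],[0,0,5.8]],[[0,0,0],[0,0,5.8]],[[0.001,-0.03,0],[0,0,0]],[[0.001,-0.035,0],[0,0,0]],[[0.001,-0.035,0],[0,0,0]],[[0.001,-0.035,0],[0,0,0]],[[0.001,-0.035,0],[0,0,0]],[[0.001,-0.035,0],[0,0,0]],[[0.001,-0.035,0],[0,0,0]],[[0.001,-0.035,0],[0,0,0]]]' 0.05 >/dev/null
python3 -m jog '[[[0.001,-0.035,0],[0,0,0]],[[0.001,-0.035,0],[0,0,0]],[[0.001,-0.035,0],[0,0,0]],[[0.001,-0.035,0],[0,0,0]],[[0.001,-0.035,0],[0,0,0]],[[0.001,-0.035,0],[0,0,0]],[[0.001,-0.035,0],[0,0,0]],[[0,0,0],[0,0,0]],[[0,0,0],[0,0,0]]]'
python3 go.py .4531 -.3741 .058 83.4
```

```text
t 41.5 at [0.4059 0.2544 0.1914] gap 0.0721 f 0.0 now: shift [   7.5 -630.2    1.6] turn [-0.  -0.  11.6] | after turn: shift [-119.2 -618.9    1.4]
time_s: 43.35
tool_pos: [0.3305, -0.2612, 0.1913]
tcp_rot: [0.059, 0.998, 0.0, -0.0]
contact_force: [0.2, -0.1, 0.8]
finger_gap: 0.0497
gripper_force: 0.0
t 43.4 at [ 0.3305 -0.2612  0.1913] gap 0.0497 f 0.0 now: shift [-135.2  -97.7  133.1] turn [ 0.  -0.  -0.2] | after turn: shift [-134.8  -98.   133.3]
```

```bash
python3 -m jog '[[[-0.027,-0.0196,0],[0,0,0]],[[-0.027,-0.0196,0],[0,0,0]],[[-0.027,-0.0196,0],[0,0,0]],[[-0.027,-0.0196,0],[0,0,0]],[[-0.027,-0.0196,0.02],[0,0,0]],[[0,0,0.02],[0,0,0]],[[0,0,0],[0,0,0]],[[0,0,0],[0,0,0]]]'
python3 go.py .4531 -.3741 .058 83.4
python3 - <<'E'
from m import *
v=V("scene");P=v.P; h,s,w=cv2.split(v.hsv)
m=(P[...,2]>.1)&(P[...,2]<.11)&(abs(P[...,0]-.55)<.12)&(abs(P[...,1]+.38)<.12)&(w>60); q=P[m]; print(len(q),q.min(0),q.max(0))
v.save("p1",(90,230,290,380),4)
E
```

```text
time_s: 44.15
tool_pos: [0.4537, -0.3727, 0.1518]
tcp_rot: [0.057, 0.998, -0.0, -0.001]
contact_force: [-0.1, 0.3, -0.2]
finger_gap: 0.0499
gripper_force: 0.0
t 44.1 at [ 0.4537 -0.3727  0.1518] gap 0.0499 f 0.0 now: shift [ 0.4 -1.4 93.8] turn [-0.  -0.1  0.1] | after turn: shift [ 0.5 -1.4 93.8]
1147 [ 0.48821242 -0.43800653  0.1005763 ] [ 0.59322521 -0.33506066  0.10999957]
```

View pics/p1.png

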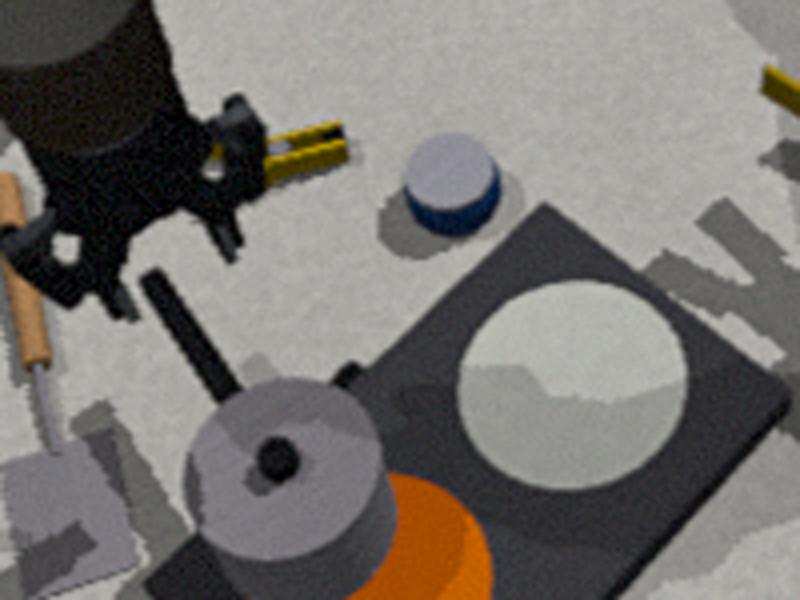

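The pot stands on the plate with its lid at crop (285,470), and the fingers straddle its handle. Pinching and sliding it back.

```bash
python3 -m jog '[[[0,-0.0014,0.02],[0,0,0]],[[0,0,0.025],[0,0,0]],[[0,0,0.025],[0,0,0]],[[0,0,0.016],[0,0,0]],[[0,0,0.006],[0,0,0]],[[0,0,0],[0,0,0]]]'
python3 -m jog '[[[0,0,0],[0,0,0]],[[0,0,0],[0,0,0]],[[0,0,0],[0,0,0]],[[0,0,0],[0,0,0]],[[0,0,0],[0,0,0]],[[0,0,0],[0,0,0]]]' 0
```

```text
time_s: 44.8
tool_pos: [0.4536, -0.3749, 0.0604]
tcp_rot: [0.058, 0.998, -0.0, 0.0]
contact_force: [0.1, 0.7, -0.3]
finger_gap: 0.0503
gripper_force: 0.0
time_s: 45.4
tool_pos: [0.454, -0.3756, 0.0612]
tcp_rot: [0.058, 0.998, -0.001, 0.001]
contact_force: [-0.7, 1.4, 5.2]
finger_gap: 0.0139
gripper_force: 61.7
```

```bash
python3 -m jog '[[[-0.0005,0.005,0],[0,0,0]],[[-0.001,0.0094,0],[0,0,0]],[[-0.001,0.0094,0],[0,0,0]],[[-0.001,0.0094,0],[0,0,0]],[[-0.001,0.0094,0],[0,0,0]],[[-0.001,0.0094,0],[0,0,0]],[[-0.001,0.0094,0],[0,0,0]],[[-0.001,0.0094,0],[0,0,0]],[[-0.001,0.0094,0],[0,0,0]],[[-0.001,0.0094,0],[0,0,0]]]'
python3 -m jog '[[[-0.001,0.0094,0],[0,0,0]],[[-0.001,0.0094,0],[0,0,0]],[[-0.001,0.0094,0],[0,0,0]],[[-0.001,0.0094,0],[0,0,0]],[[-0.001,0.0094,0],[0,0,0]],[[-0.001,0.0094,0],[0,0,0]],[[-0.001,0.0094,0],[0,0,0]],[[-0.0005,0.0094,0],[0,0,0]],[[0,0,0],[0,0,0]],[[0,0,0],[0,0,0]]]'
python3 go.py .489 -.213 .06 83.4
python3 - <<'E'
from m import *
v=V("scene");P=v.P; h,s,w=cv2.split(v.hsv)
m=(P[...,2]>.1)&(P[...,2]<.11)&(abs(P[...,0]-.58)<.12)&(abs(P[...,1]+.22)<.12)&(w>60); q=P[m]; print(len(q),np.percentile(q,[.5,99.5],axis=0))
E
```

```text
time_s: 46.4
tool_pos: [0.4745, -0.2885, 0.0611]
tcp_rot: [0.058, 0.998, -0.001, 0.002]
contact_force: [-0.9, -5.2, 5.0]
finger_gap: 0.0142
gripper_force: 61.6
time_s: 47.4
tool_pos: [0.4909, -0.2135, 0.061]
tcp_rot: [0.057, 0.998, -0.0, 0.002]
contact_force: [-1.2, -0.1, 5.9]
finger_gap: 0.0144
gripper_force: 61.8
t 47.4 at [ 0.4909 -0.2135  0.061 ] gap 0.0144 f 61.8 now: shift [1.9 0.3 1. ] turn [-0.   0.2  0. ] | after turn: shift [1.9 0.3 1. ]
854 [[ 0.52903786 -0.27454492  0.10102998]
 [ 0.62870455 -0.17505913  0.10998461]]
```

```bash
python3 -m jog '[[[0,0,0],[0,0,0]],[[0,0,0],[0,0,0]],[[0,0,0],[0,0,0]],[[0,0,0],[0,0,0]]]' 0.05 | grep force
python3 -m jog '[[[0,0,-0.02],[0,0,0]],[[0,0,-0.03],[0,0,0]],[[0,0,-0.03],[0,0,0]],[[0.03,0,-0.03],[0,0,0]],[[0.03,-0.03,0],[0,0,0]],[[0.02,-0.03,0],[0,0,0]],[[0,-0.04,0],[0,0,0]],[[0,-0.04,0],[0,0,0]],[[0,0,0],[0,0,0]],[[0,0,0],[0,0,0]]]'
python3 - <<'E'
from held import *
for c in EDGE: print(c); chk(c,.04)
pot(V("top"))
E
```

```text
contact_force: [0.0, 0.7, 0.1]
gripper_force: 0.0
time_s: 48.85
tool_pos: [0.3929, -0.3437, 0.169]
tcp_rot: [0.059, 0.998, 0.0, -0.001]
contact_force: [0.7, 0.4, 1.1]
finger_gap: 0.05
gripper_force: 0.0
yellow
top 191 jaw tip from edge 0.0212, back -0.1071 front-part lateral -0.0139 0.0166 z front [0.105 0.125]
scene 623 jaw tip from edge 0.0207, back -0.1041 front-part lateral -0.0202 -0.0043 z front [0.09  0.142]
green
top 182 jaw tip from edge 0.0261, back -0.1015 front-part lateral -0.0161 0.0151 z front [0.106 0.159]
scene 563 jaw tip from edge 0.0251, back -0.0999 front-part lateral -0.0218 -0.0063 z front [0.101 0.133]
blue
top 224 jaw tip from edge 0.0246, back -0.1027 front-part lateral -0.0164 0.0159 z front [0.103 0.132]
scene 628 jaw tip from edge 0.0251, back -0.1007 front-part lateral -0.0198 -0.0023 z front [0.095 0.131]
red
top 220 jaw tip from edge 0.0231, back -0.1027 front-part lateral -0.0148 0.0155 z front [0.117 0.138]
scene 629 jaw tip from edge 0.0248, back -0.1016 front-part lateral -0.0208 -0.0037 z front [0.1   0.132]
lid [ 0.58   -0.2225  0.105 ] [0.10426044 0.10672096]m.py:14: RuntimeWarning: Mean of empty slice.
  c=q.mean(0); u=np.linalg.svd(q-c,full_matrices=False)[2][0]; u*=np.sign(u@(c-p[:2])); s=(q-p[:2])@u
  ret = um.true_divide(
Traceback (most recent call last):
  File "m.py", line 14, in pot
    c=q.mean(0); u=np.linalg.svd(q-c,full_matrices=False)[2][0]; u*=np.sign(u@(c-p[:2])); s=(q-p[:2])@u
                   ~~~~~~~~~~~~~~~~~~~~~~~~~~~~~~~~~~~~~~~~~^^^
IndexError: index 0 is out of bounds for axis 0 with size 0
```

Pot is 2–3 mm from the white centre and all clamps hold. Handing in.

```bash
python3 -c "from workcell import ctrl; print(ctrl.sign_off())"
```

```text
the job is handed in; nothing more can be done
None
```

I handed the job in at about 49 s: all four clamps measured as holding level on their own panels, and the pot is about 3 mm from the middle of the white ring; sign-off returned no verdict.

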